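Open the sliding-lid case and hang up the clip hanger

TASK

Open the microphone case: get the front end of its sliding lid up over the stop lip (pressing on the lid's back end, behind the thumb ridge, rocks it up) and push the lid forward out of its grooves until it lies flat on the case's deck beyond the lip. Then take the clip hanger out of the case and lower it astride the rack's bar, between the two hangers already there, so that it hangs fully home and upright. Do not shift or dislodge those two, and leave the other things on the table alone.

Things in the scene. Friction and masses are not known exactly. Their poses are not given: they have to be found in the camera images.
- case: black hard case fixed to the table, 160 mm wide (x), 376 mm long (y), side walls 106 mm high, 144 mm apart. Origin on the table under its middle; the lid slides out towards +y. From the -y end: rear wall (102 mm high, inner face y -182), hollow under the lid's back (y -182 to -120, floor 94 mm high), bay with the hanger, stop lip, flat deck 100 mm high (y -11 to 178), end stop 106 mm high
- bay_mid (a point): middle of the bay's floor, 8 mm above the table, at case y -73; axes as the case's. The bay spans y -120 to -26 of the case and is 128 mm wide between two side ledges 100 mm high; the lid lies on them and rocks on their rear ends (case y -120)
- lip_mid (a point): middle of the top of the stop lip, a ridge 6 mm thick (case y -17 to -11) across the case, top 104 mm above the table, 4 mm above deck and ledges; axes as the case's. Groove roofs on the side walls overhang the lid 10 mm a side from case y -160 to -75 (underside 112, top 117 mm high, 120 mm clear between them), leaving the lid 7 mm of play upwards
- lid_mid (a point): middle of the underside of the loose grey lid, a plate 140 (x) x 160 (y) x 5 mm, about 220 g; axes as the case's. Closed, it is at case y -100, 100 mm high, the front edge 3 mm behind the lip. On the deck it is at case y 69 to 98, 100 mm high
- lid_front (a point): middle of the lid's front (+y) edge at its underside, 80 mm from lid_mid
- lid_ridge (a point): middle of the top of the lid's thumb ridge, 70 mm wide (x), 6 mm thick, standing 15 mm above the plate, 38 mm behind (-y of) lid_mid, with 39 mm of flat plate behind it. Pressing that flat part with 1 to 3 N rocks the lid: 3 mm down at 15 mm behind this point raises the front end about 9 mm; the back end then nearly meets the hollow's floor
- hanger_mid (a point): aluminium clip hanger, 90 g, 88 mm tall, 30 mm wide (y), standing loose in the bay, x roughly across the case. Inverted U: two legs 6 mm thick, 42 mm tall, slot 16 mm wide (x) between them; roof 42 to 48 mm above its foot; above it a grip tab 10 mm thick (x), 18 mm wide (y), up to 88 mm. Two small black jaws reach 26 mm to -x. The point is its middle, 44 mm above the foot
- bar_mid (a point): middle of the top edge of the rack's bar, 160 mm above the table: a fixed steel flat bar 8 mm thick (x), 16 mm tall, 220 mm long (y), between two posts no higher than the bar; x across the bar, y along it, z up. A hanger fully home straddles the bar with its roof on it: its middle is then 2 mm above this point and its tab's top 46 mm above it
- hung_a_mid (a point): hanger of the same shape and size as hanger_mid, hanging loose on the bar on the +y side of the gap; the point is its middle. It stays where it is
- hung_b_mid (a point): hanger of the same shape and size, hanging loose on the bar on the -y side of the gap (46 to 86 mm between the two); the point is its middle. It stays where it is
- adapter: bystander: black power adapter brick 110 x 52 x 32 mm, origin under its middle
- mic: bystander: grey desk microphone on a round foot, 90 mm across, 145 mm tall, origin under its middle
- tray: bystander: white parts tray 90 x 120 x 30 mm, origin under its middle
Not all that is in view belongs to the job. Of the things shaped like the part that bears lid_mid, the grey one is meant.

How it is judged:
On the way, in this order (a step that is already met when the one before it is completed fails the run):
1. the lid's front end is lifted onto or over the stop lip (y of lid_front in the frame of case above -0.013 m and z of lid_front in the frame of case above 0.102 m).
2. the lid is clear of the grooves and lies flat on the deck beyond the lip (y of lid_mid in the frame of case between 0.068 and 0.102 m and z of lid_mid in the frame of case between 0.097 and 0.1025 m and angle between lid_mid's own z axis and vertical below 0.02 rad), for 0.2 s.
3. the hanger is lifted clear of the case (z of hanger_mid in the frame of case above 0.165 m), for 0.1 s.
At the end, for the whole second after the job is handed in: Lid flat on the deck beyond the lip (middle at case y 68-102 mm, height within 3 mm, tilt under 0.02 rad). Hanger home astride the bar: middle 2 mm (within 4) above its top, within 8 mm across and 32 mm along it, tilt under 0.12 rad. Neighbours still hanging, each moved under 20 mm (all of step 2 and z of hanger_mid in the frame of bar_mid between -0.002 and 0.006 m and x of hanger_mid in the frame of bar_mid between -0.008 and 0.008 m and angle between each of hanger_mid, hung_a_mid, hung_b_mid's own z axis and vertical below 0.12 rad and y of hanger_mid in the frame of bar_mid between -0.032 and 0.032 m and z of hung_a_mid in the frame of bar_mid between -0.002 and 0.006 m and x of hung_a_mid in the frame of bar_mid between -0.008 and 0.008 m and z of hung_b_mid in the frame of bar_mid between -0.002 and 0.006 m and x of hung_b_mid in the frame of bar_mid between -0.008 and 0.008 m and distance of each of hung_a_mid, hung_b_mid from where it was at the start of the episode below 0.02 m); the robot touches nothing.
It fails at once if a hanger already on the bar is shifted by 20 mm or more, or dislodged (distance of any of hung_a_mid, hung_b_mid from where it was at the start of the episode above 0.02 m).
It fails at once if a bystander on the table is moved by more than 20 mm (distance of any of adapter, mic, tray from where it was at the start of the episode above 0.02 m).
It also fails if it takes over 61 s, if anything falls off the work surface, if the arm or the gripper's body presses on something with over 40 N, if the wrist force passes 120 N, or if a joint passes its speed limit or range.

ROBOT

A 6-joint arm with a two-finger parallel gripper is mounted at the origin on the work surface. World frame = base frame: x ahead of the robot, y to its left, z up, the work surface at z = 0. Lengths are in m, angles in rad, forces in N, time in s.
With the tool pointing down it reaches from about 0.325 to 0.85 m from the base axis. Payload 15.5 kg.
Tool frame: the origin (TCP) lies at the very end of the fingers, on their centre line; the grasp point (between the pads) lies arm.pinch_z behind it (arm.pinch_z is the distance from the TCP to the grasp point, in m); z points along the fingers, x is the direction in which the jaws open and shut, and the axes are right-handed (so a half turn about z gives the same grasp; the last joint's range is limited). The gripper opens to 91 mm and grips with 3 to 60 N. Pads are 32 mm wide; open, the fingers measure 118 mm over their backs; the gripper's body (76 mm by 178 mm) begins 60 mm behind the grasp point.
Start: joints at [-1.323, 0.494, 1.345, -0, 1.302, -0.096], TCP at [0.211, -0.588, 0.214] pointing down, gripper open.
Joint ranges: [-2.91, 2.91], [-0.82, 2.16], [0.22, 2.67], [-1.22, 4.37], [0.12, 2.79], [-3.08, 3.08]. Speed limits (rad/s): [1.89, 1.89, 2.57, 3.01, 3.01, 3.01].

INTERFACE

Orientations are given as a rotation vector (axis times angle).
In Python, from cell import arm gives the robot as it stands.
- The arm moves only by the tool carry_out, never from a script. Its argument "moves" is a list of rows, each a list of 3 entries, a list of its own where there are three numbers: the shift along the tool's x, y, z in m, then the turn, a rotation vector about the tool's x, y, z in degrees, then the closure in counts, from 0 (fully open) to 255 (shut). In form: [[[x, y, z], [wx, wy, wz], fingers], ...]. A call has 1 to 12 rows; each row shifts and turns the pose as measured when the row begins, along the tool's axes as they then stand; what a row does not reach is not made up. A row lasts 1/10 s, in which the tool goes at most 50 mm and 8.59 degrees, less where a joint would pass 70% of its speed; a pose out of reach is approached as far as the arm can. A call is refused whole if a number of a shift passes 0.05 or a number of a turn 8.59, either way. A call with a gripper value outside its range is refused whole. The fingers move at their own pace and stop on an object; the grip force is fixed at half the most. Time passes only in rows, so rows that do not move let the fingers close. It gives the time, the measured TCP pose, the force and the opening at its end, in the units of the state.
- arm.observe(): the state, without advancing time (a new reading comes with each control period).
- arm.capture(name): name is "scene" or "top" or "wrist"; returns the picture (420x560x3 uint8, blue, green, red); there is no depth.
- arm.calibration(name): a dict with "mtx" (3x3 intrinsics, pixels), "R" (3x3) and "t" (3): a world point X has camera coordinates R X + t. Camera axes: x right, y down, z forward; pixel columns grow to the right and rows downward; lengths in m; the calibration is good to about 2 mm. A picture is of the moment at which its call begins: read the wrist's pose just before it. calibration takes no time and is no camera call; for the wrist camera it gives the pose at the moment of the call.
- arm.hand_in(): hands the job in, once; it reports no verdict.
Trained networks look in the newest picture that a camera, given by its name, has taken for a name from the list of things; names that differ only in an ending like _2 or _b are one class to them, and where a whole thing is asked for, a point or a joint stands for the part that bears it (a point fixed in the world has none). Each returns a list of dicts, best first, with "score" (0 to 1); they miss things now and then, are a little off and sometimes report something else, mostly with a low value. They report only what shows in the picture. A call takes as long as a camera call. They do not tell look-alikes from the thing itself.
- arm.look_for(camera, thing): "at" ([row, column] in pixels, amid what is visible of it).
- arm.tip_of(camera, thing): "at" ([row, column] in pixels: a listed point, or the origin of a listed thing).
The state is a dict: "clock": time; "joints": joint angles; "qvel": joint speeds; "joint_efforts": joint torques, N m; "ee_pos": TCP position; "tool_rot": TCP orientation; "contact_force": force on the tool from outside, world axes, zero at the start; "wrist_torque": the same for the moment, N m; "finger_gap": opening from 0.0 (shut) to 1.0 (fully open).
Only numpy, scipy, OpenCV 4.12 (cv2) and the standard library are available. Lean on these libraries where they do the work, as an engineer would, in place of code of your own. Each camera call takes 0.05 s, during which the arm holds its last target.

## Working session

There is one attempt and no reset: what is moved stays moved. The work goes in short steps, Python scripts to look and compute and a tool call to move; the robot and the scene stay as the last step left them, time stands still between calls to the robot, and variables do not carry over. Pictures are saved under pics/ and viewed, and the job is handed in when it is done.

Besides the shell and the picture viewer there is one more tool, called after "Call:" by a JSON object that holds its "fn" and its "kwargs". carry_out: Moves the arm, as the interface text tells. Its arguments: {"type":"object","properties":{"moves":{"type":"array","items":{"type":"array"}}},"required":["moves"]}

```bash
ls; mkdir -p pics
python3 - <<'E'
from cell import arm
import cv2
s=arm.observe(); print(s['clock'],s['ee_pos'],s['tool_rot'],s['contact_force'],s['finger_gap'],arm.pinch_z)
for c in ['scene','top','wrist']:
    im=arm.capture(c); cv2.imwrite(f'pics/{c}0.png',im)
    K=arm.calibration(c); print(c,K['mtx'].tolist() if hasattr(K['mtx'],'tolist') else K['mtx'],K['R'],K['t'])
E
```

```text
pics
0.0 [ 0.21054854 -0.58805569  0.21335144] [-2.56797869e+00  1.80834177e+00  1.47119360e-03] [0.13420339 0.5074106  0.19675297] 1.0017363349762856 0.0188
scene [[486.5508180942176, 0.0, 282.9867386923646], [0.0, 486.5508180942176, 211.069438439947], [0.0, 0.0, 1.0]] [[ 0.67421867  0.73837066 -0.01542577]
 [ 0.38722011 -0.37120884 -0.84395769]
 [-0.62887978  0.56303886 -0.5361879 ]] [-0.30753495 -0.10525032  1.50091638]
top [[488.1676291984239, 0.0, 273.50881851096955], [0.0, 488.1676291984239, 212.0048812158228], [0.0, 0.0, 1.0]] [[-0.00661546 -0.99976998  0.02040173]
 [-0.99416134  0.00437823 -0.10781495]
 [ 0.10770082 -0.02099585 -0.99396162]] [-0.07033927  0.52214537  1.47437039]
wrist [[313.572614708937, 0.0, 282.27493440445016], [0.0, 313.572614708937, 210.41320991320518], [0.0, 0.0, 1.0]] [[ 0.33745225 -0.9413416  -0.00140739]
 [-0.90272732 -0.3240329   0.28299481]
 [-0.26685083 -0.09422675 -0.95912041]] [-0.62424857 -0.03212418  0.39178152]
```

View pics/scene0.png

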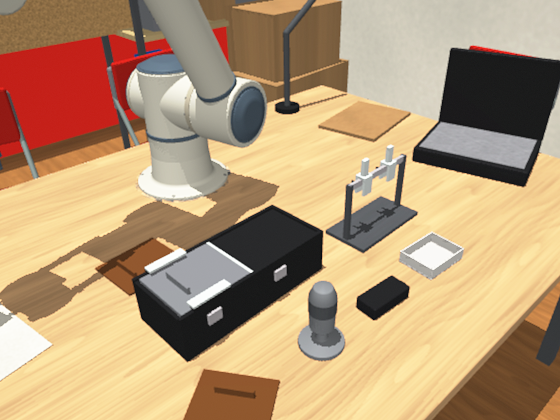

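View pics/top0.png

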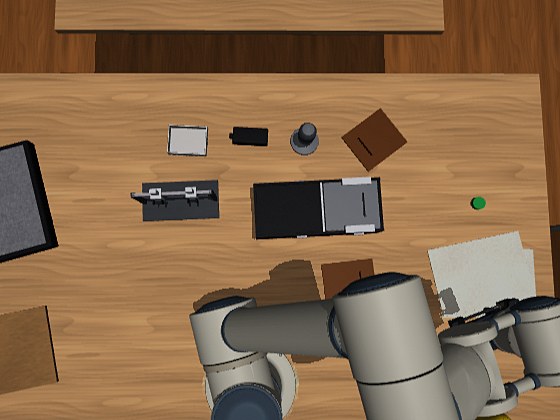

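View pics/wrist0.png

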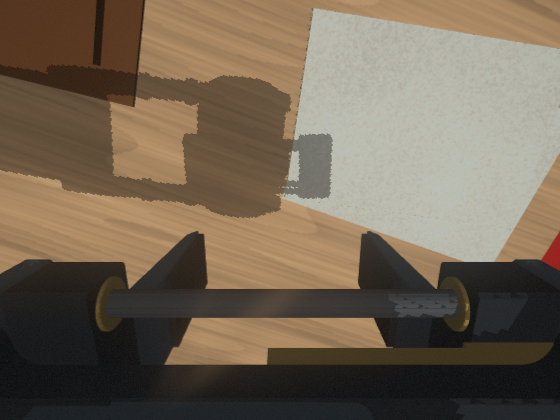

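Run:
```python
from cell import arm
for c in ['top','scene']:
  for t in ['lid_mid','lid_front','lid_ridge','lip_mid','bay_mid','case','bar_mid','hung_a_mid','hanger_mid']:
    print(c,t,[(round(d['score'],2),[round(float(x),1) for x in d['at']]) for d in arm.tip_of(c,t)[:4]])
print(arm.observe()['clock'])
```

```text
top lid_mid [(0.91, [139.0, 374.9]), (0.63, [206.0, 347.5]), (0.62, [282.8, 348.7])]
top lid_front [(0.91, [126.7, 393.1]), (0.58, [285.7, 324.1]), (0.55, [205.8, 322.9])]
top lid_ridge [(0.73, [144.2, 366.2]), (0.62, [206.7, 361.5]), (0.62, [280.1, 360.1])]
top lip_mid [(0.71, [209.0, 323.0])]
top bay_mid [(0.48, [191.3, 171.3])]
top case [(0.89, [213.1, 315.6]), (0.45, [205.3, 361.8])]
top bar_mid [(0.84, [194.2, 171.1])]
top hung_a_mid [(0.62, [208.3, 351.4]), (0.57, [195.1, 157.8]), (0.39, [212.9, 311.7])]
top hanger_mid []
scene lid_mid [(0.75, [415.5, 229.8]), (0.62, [277.5, 195.1]), (0.57, [265.8, 139.6])]
scene lid_front [(0.77, [258.7, 229.0]), (0.59, [248.9, 169.6])]
scene lid_ridge [(0.77, [278.4, 179.6]), (0.77, [264.0, 127.8])]
scene lip_mid [(0.95, [253.3, 230.7]), (0.18, [339.4, 322.0])]
scene bay_mid []
scene case [(0.57, [293.4, 235.4]), (0.42, [259.2, 431.0])]
scene bar_mid [(0.92, [167.8, 380.3])]
scene hung_a_mid [(0.93, [161.0, 388.2])]
scene hanger_mid []
1.05
```

The candidates for the lid in top are the grey plate on the case (206,347), a brown one (139,375) and a brown one (282,349). The grey one, lying in the case's grooves, fits the description. I'll confirm it in enlarged crops.

Run:
```python
import cv2
t=cv2.imread('pics/top0.png'); cv2.imwrite('pics/topc.png',cv2.resize(t[165:250,240:400],None,fx=5,fy=5,interpolation=cv2.INTER_CUBIC))
cv2.imwrite('pics/toprack.png',cv2.resize(t[170:230,120:230],None,fx=7,fy=7,interpolation=cv2.INTER_CUBIC))
t=cv2.imread('pics/scene0.png'); cv2.imwrite('pics/scenec.png',cv2.resize(t[200:360,120:340],None,fx=3.6,fy=3.6,interpolation=cv2.INTER_CUBIC))
cv2.imwrite('pics/scener.png',cv2.resize(t[140:250,320:430],None,fx=5,fy=5,interpolation=cv2.INTER_CUBIC))
```

```text
(no output)
```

View pics/topc.png

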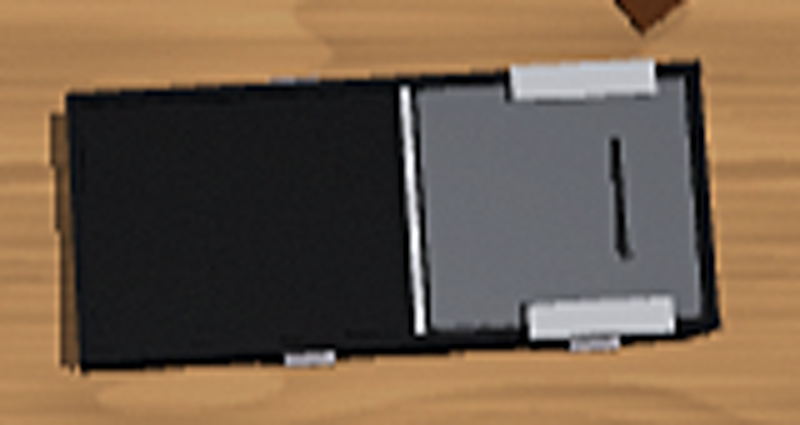

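View pics/toprack.png

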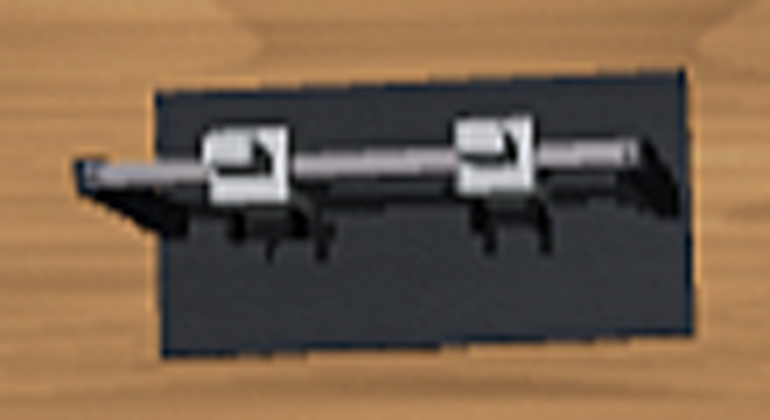

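View pics/scenec.png

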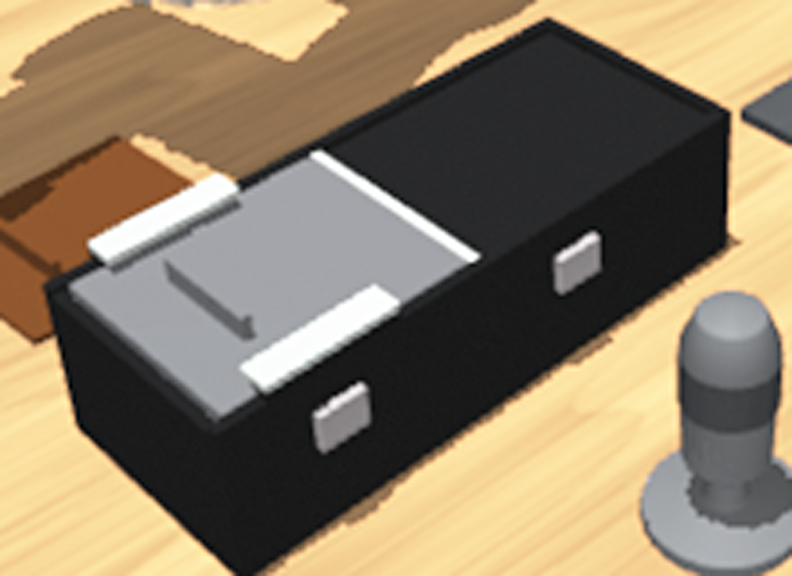

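View pics/scener.png

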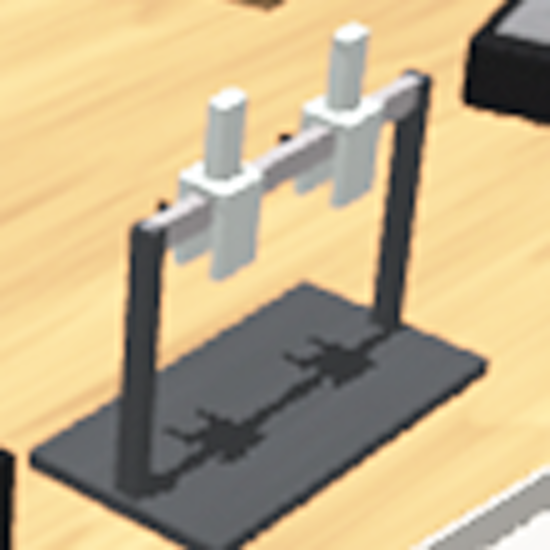

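```bash
cat > h.py <<'E'
import numpy as np
from scipy.optimize import least_squares
from scipy.spatial.transform import Rotation as Ro
def proj(K,X):
    X=np.atleast_2d(X); c=X@np.array(K['R']).T+np.array(K['t']); p=c@np.array(K['mtx']).T
    return p[:,:2]/p[:,2:]
def ray(K,px,z):
    R=np.array(K['R']);t=np.array(K['t']);d=R.T@np.linalg.inv(K['mtx'])@np.array([px[0],px[1],1.]);o=-R.T@t
    return o+d*(z-o[2])/d[2]
def fit(Ks,corr,x0):
    def f(p):
        c,s=np.cos(p[2]),np.sin(p[2]);r=[]
        for cam,L,px in corr:
            X=[p[0]+c*L[0]-s*L[1],p[1]+s*L[0]+c*L[1],L[2]]
            r.append(proj(Ks[cam],X)[0]-px)
        return np.ravel(r)
    o=least_squares(f,x0,loss='soft_l1'); return o.x,f(o.x).reshape(-1,2)
E
python3 - <<'E'
from cell import arm
from h import *
np.set_printoptions(precision=4,suppress=True)
Ks={c:arm.calibration(c) for c in['top','scene']}
T=lambda u,v:np.array([u/5+240-.4,v/5+165-.4])
S=lambda u,v:np.array([u/3.6+120-.36,v/3.6+200-.36])
c=[('top',(72,-14,104),T(406,88)),('top',(-72,-14,104),T(420,333)),
('top',(60,-75,117),T(513,102)),('top',(60,-160,117),T(658,93)),('top',(-60,-75,117),T(527,308)),('top',(-60,-160,117),T(672,298)),
('top',(80,188,106),T(67,92)),('top',(-80,188,106),T(82,370)),('top',(80,-188,106),T(700,62)),
('scene',(-72,-14,104),S(316,153)),('scene',(72,-14,104),S(476,258)),('scene',(60,-160,117),S(243,370)),('scene',(60,-75,117),S(375,285)),
('scene',(-80,188,106),S(547,18)),('scene',(80,188,106),S(729,115)),('scene',(80,188,0),S(729,243)),('scene',(80,-188,0),S(245,575))]
c=[(a,np.array(b)/1000,p) for a,b,p in c]
for cams in (['top'],['scene'],['top','scene']):
    p,r=fit(Ks,[q for q in c if q[0] in cams],[.4,-.1,0]); print(cams,p); 
print(r)
Q=lambda u,v:np.array([u/7+120-.43,v/7+170-.43]); W=lambda u,v:np.array([u/5+320-.4,v/5+140-.4])
b=[('top',(0,110,160),Q(95,172)),('top',(0,-110,160),Q(630,152)),('scene',(0,-110,160),W(145,225)),('scene',(0,110,160),W(413,78))]
b=[(a,np.array(x)/1000,p) for a,x,p in b]
p,r=fit(Ks,b,[.4,.3,0]);print('bar',p,r)
for n,cam,px,z in[('a tab','top',Q(230,147),.206),('b tab','top',Q(480,140),.206),('a roof','top',Q(247,165),.164),('b roof','top',Q(495,155),.164),('a tab','scene',W(350,33),.206),('b tab','scene',W(228,97),.206)]:
    print(n,cam,ray(Ks[cam],px,z))
E
```

```text
['top'] [ 0.5274 -0.2014  0.0484]
['scene'] [ 0.5288 -0.2013  0.053 ]
['top', 'scene'] [ 0.528  -0.2011  0.0504]
[[-0.1023  0.2888]
 [ 0.4175 -0.0522]
 [ 0.0601 -0.3136]
 [-0.0795 -0.0517]
 [ 0.241  -0.657 ]
 [ 0.357  -0.2737]
 [-0.8869  0.325 ]
 [-1.0019 -0.8874]
 [-0.423  -0.4043]
 [-0.9159 -0.4909]
 [ 0.169   0.3145]
 [-1.1197 -1.2422]
 [-0.5342 -0.3069]
 [ 0.3649 -1.3104]
 [ 0.8744 -1.9899]
 [-0.4473  0.3992]
 [ 0.0173  1.9333]]
bar [0.563  0.2153 0.0381] [[-0.8593  0.3108]
 [ 1.3368 -0.0624]
 [-0.2187  0.4412]
 [ 0.5515 -0.5758]]
a tab top [0.5625 0.2588 0.206 ]
b tab top [0.5649 0.1622 0.206 ]
a roof top [0.5617 0.2615 0.164 ]
b roof top [0.5654 0.1627 0.164 ]
a tab scene [0.5617 0.259  0.206 ]
b tab scene [0.5652 0.1625 0.206 ]
```

```bash
cat >> h.py <<'E'
C=np.array([.528,-.2011]);CY=.0504
def case(x,y,z):
    c,s=np.cos(CY),np.sin(CY); return np.array([C[0]+c*x-s*y,C[1]+s*x+c*y,z])
def incase(p):
    d=np.array(p[:2])-C;c,s=np.cos(CY),np.sin(CY); return np.array([c*d[0]+s*d[1],-s*d[0]+c*d[1],p[2]])
def down(yaw,tx=0):
    c,s=np.cos(yaw),np.sin(yaw)
    return Ro.from_matrix(np.array([[c,s,0],[s,-c,0],[0,0,-1]]))*Ro.from_euler('x',tx,degrees=True)
def plan(arm,P,R,n,f,p0=None,R0=None):
    s=arm.observe();p=np.array(s['ee_pos']) if p0 is None else p0;r=Ro.from_rotvec(s['tool_rot']) if R0 is None else R0
    dr=(r.inv()*R).as_rotvec(degrees=True)/n;st=(np.array(P)-p)/n
    print('delta',P-p,'rot',dr*n)
    rows=[]
    for i in range(n):
        rows.append([np.round(r.inv().apply(st),4).tolist(),np.round(dr,2).tolist(),f]);r=r*Ro.from_rotvec(dr,degrees=True)
    print(str(rows).replace(' ',''))
def st(arm):
    s=arm.observe();r=Ro.from_rotvec(s['tool_rot']);np.set_printoptions(precision=4,suppress=True)
    print('t',round(s['clock'],2),'tcp',s['ee_pos'],'incase mm',incase(s['ee_pos'])*1e3,'F',s['contact_force'],'gap',s['finger_gap']);m=r.as_matrix();print('yaw',np.degrees(np.arctan2(m[1,0],m[0,0])),'z',m[:,2])
E
python3 - <<'E'
from cell import arm
from h import *
st(arm); plan(arm,case(0,-.159,.16),down(CY),10,255)
E
```

```text
t 1.05 tcp [ 0.2107 -0.5884  0.2139] incase mm [-336.4298 -370.8518  213.9316] F [0.6981 0.4312 0.5968] gap 1.000823558821198
yaw -70.30213996595249 z [ 0. -0. -1.]
delta [ 0.3253  0.2285 -0.0539] rot [  0.0011  -0.001  -73.1898]
[[[-0.0106,-0.0383,0.0054],[0.0,-0.0,-7.32],255],[[-0.0056,-0.0394,0.0054],[0.0,-0.0,-7.32],255],[[-0.0005,-0.0398,0.0054],[0.0,-0.0,-7.32],255],[[0.0045,-0.0395,0.0054],[0.0,-0.0,-7.32],255],[[0.0095,-0.0386,0.0054],[0.0,-0.0,-7.32],255],[[0.0144,-0.0371,0.0054],[0.0,-0.0,-7.32],255],[[0.019,-0.0349,0.0054],[0.0,-0.0,-7.32],255],[[0.0233,-0.0322,0.0054],[0.0,-0.0,-7.32],255],[[0.0272,-0.029,0.0054],[0.0,-0.0,-7.32],255],[[0.0307,-0.0253,0.0054],[0.0,-0.0,-7.32],255]]
```

Call:
{"fn": "carry_out", "kwargs": {"moves": [[[-0.011,-0.038,0.004],[0,0,-7.3],255],[[-0.006,-0.039,0.004],[0,0,-7.3],255],[[0,-0.04,0.004],[0,0,-7.3],255],[[0.005,-0.04,0.004],[0,0,-7.3],255],[[0.01,-0.039,0.004],[0,0,-7.3],255],[[0.014,-0.037,0.004],[0,0,-7.3],255],[[0.019,-0.035,0.004],[0,0,-7.3],255],[[0.023,-0.032,0.004],[0,0,-7.3],255],[[0.027,-0.029,0.004],[0,0,-7.3],255],[[0.031,-0.025,0.004],[0,0,-7.3],255]]}}

```text
clock: 2.05
ee_pos: [0.541, -0.3503, 0.173]
tool_rot: [3.134, 0.138, 0.001]
contact_force: [0.6, -0.2, 0.8]
finger_gap: 0.154
```

Run:
```python
from cell import arm
from h import *
st(arm); plan(arm,case(0,-.162,.14),down(CY,12),5,255)
```

```text
t 2.05 tcp [ 0.541  -0.3503  0.173 ] incase mm [   5.4803 -149.6938  172.989 ] F [ 0.5862 -0.1815  0.7693] gap 0.15397037164721014
yaw 5.043176229752357 z [ 0.001  -0.0042 -1.    ]
delta [-0.0049 -0.0126 -0.033 ] rot [12.2456  0.1837  2.1521]
[[[-0.0012,0.0024,0.0066],[2.45,0.04,0.43],255],[[-0.0012,0.0027,0.0065],[2.45,0.04,0.43],255],[[-0.0012,0.003,0.0064],[2.45,0.04,0.43],255],[[-0.0011,0.0032,0.0062],[2.45,0.04,0.43],255],[[-0.0011,0.0035,0.0061],[2.45,0.04,0.43],255]]
```

Call:
{"fn": "carry_out", "kwargs": {"moves": [[[-0.001,0.002,0.007],[2.5,0,0.5],255],[[-0.001,0.002,0.007],[2.5,0,0.5],255],[[-0.001,0.002,0.007],[2.5,0,0.4],255],[[-0.001,0.002,0.006],[2.4,0,0.4],255],[[-0.001,0.002,0.006],[2.3,0,0.4],255],[[0,0,0],[0,0,0],255]]}}

```text
clock: 2.65
ee_pos: [0.5421, -0.3523, 0.1374]
tool_rot: [-2.922, -0.092, 0.013]
contact_force: [-0.1, 0.6, 0.4]
finger_gap: 0.0
```

Run:
```python
from cell import arm
from h import *
import cv2
st(arm); plan(arm,case(0,-.159,.115),down(CY,12),2,255)
cv2.imwrite('pics/w1.png',arm.capture('wrist'));cv2.imwrite('pics/s1.png',cv2.resize(arm.capture('scene')[190:330,110:310],None,fx=4,fy=4,interpolation=cv2.INTER_CUBIC))
```

```text
t 2.65 tcp [ 0.5421 -0.3523  0.1374] incase mm [   6.4516 -151.7608  137.4439] F [-0.0735  0.6294  0.3813] gap 0.0001993367570565682
yaw 3.6319633643623463 z [-0.0153  0.2156 -0.9764]
delta [-0.0061 -0.0076 -0.0224] rot [-0.4814  0.2503  0.7073]
[[[-0.0033,0.0059,0.0102],[-0.24,0.13,0.35],255],[[-0.0032,0.0059,0.0102],[-0.24,0.13,0.35],255]]
```

View pics/w1.png

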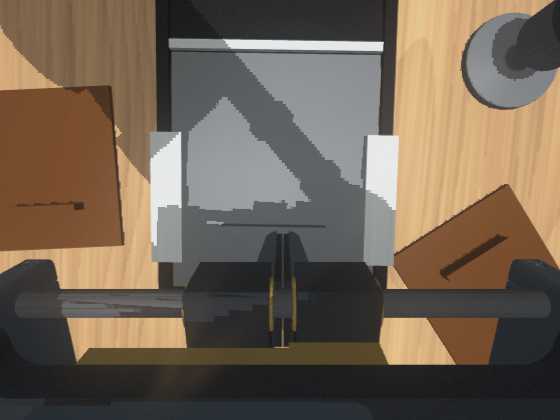

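View pics/s1.png

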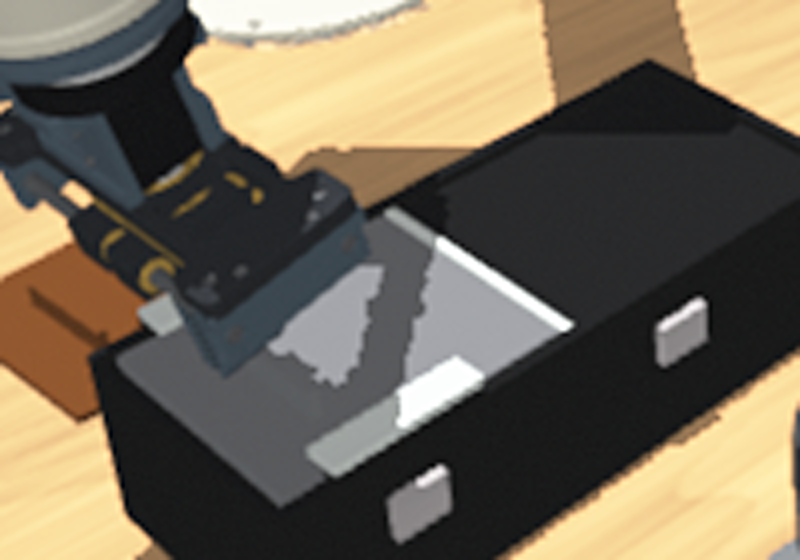

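The wrist view shows the shut fingers (tips around col 282, row 235) just behind the ridge (row 225), over the lid between the roofs. Next I lower onto the flat part.

Call:
{"fn": "carry_out", "kwargs": {"moves": [[[-0.003,0.006,0.009],[0,0,0],255],[[-0.003,0.006,0.009],[0,0,0],255],[[0,0,0.003],[0,0,0],255],[[0,0,0.0],[0,0,0],255]]}}

```text
clock: 3.15
ee_pos: [0.5367, -0.3595, 0.1144]
tool_rot: [-2.928, -0.096, 0.01]
contact_force: [-0.7, 0.1, 0.5]
finger_gap: 0.004
```

Run:
```python
from cell import arm
from h import *
st(arm); plan(arm,case(0,-.159,.109),down(CY,12),2,255)
```

```text
t 3.15 tcp [ 0.5367 -0.3595  0.1144] incase mm [   0.7397 -158.6741  114.3944] F [-0.7316  0.1399  0.5275] gap 0.0035629808042572635
yaw 3.7686019958395263 z [-0.014   0.2103 -0.9775]
delta [-0.0007 -0.0004 -0.0054] rot [-0.1696  0.1902  0.8601]
[[[-0.0004,0.0007,0.0026],[-0.08,0.1,0.43],255],[[-0.0004,0.0007,0.0026],[-0.08,0.1,0.43],255]]
```

Call:
{"fn": "carry_out", "kwargs": {"moves": [[[0,0.0005,0.003],[0,0,0.4],255],[[0,0.0005,0.002],[0,0,0.4],255],[[0,0,0],[0,0,0],255]]}}

```text
clock: 3.45
ee_pos: [0.5369, -0.3592, 0.1092]
tool_rot: [-2.929, -0.074, 0.013]
contact_force: [-0.1, 0.3, 1.0]
finger_gap: 0.005
```

Call:
{"fn": "carry_out", "kwargs": {"moves": [[[0,0.0005,0.002],[0,0,0],255],[[0,0,0],[0,0,0],255]]}}

```text
clock: 3.65
ee_pos: [0.5371, -0.3593, 0.1072]
tool_rot: [-2.929, -0.075, 0.012]
contact_force: [-1.4, -0.1, 0.7]
finger_gap: 0.004
```

Call:
{"fn": "carry_out", "kwargs": {"moves": [[[0,0.0005,0.0015],[0,0,0],255],[[0,0,0],[0,0,0],255]]}}

```text
clock: 3.85
ee_pos: [0.5372, -0.3596, 0.1057]
tool_rot: [-2.929, -0.075, 0.012]
contact_force: [-0.8, 0.3, 0.3]
finger_gap: 0.008
```

Run:
```python
from cell import arm
from h import *
import cv2
st(arm)
cv2.imwrite('pics/w2.png',arm.capture('wrist'));cv2.imwrite('pics/s2.png',cv2.resize(arm.capture('scene')[190:330,110:310],None,fx=4,fy=4,interpolation=cv2.INTER_CUBIC))
```

```text
t 3.85 tcp [ 0.5372 -0.3596  0.1057] incase mm [   1.2291 -158.7205  105.7423] F [-0.8129  0.2991  0.2852] gap 0.007858031212168515
yaw 2.9427677594340538 z [-0.0132  0.2094 -0.9777]
```

View pics/s2.png

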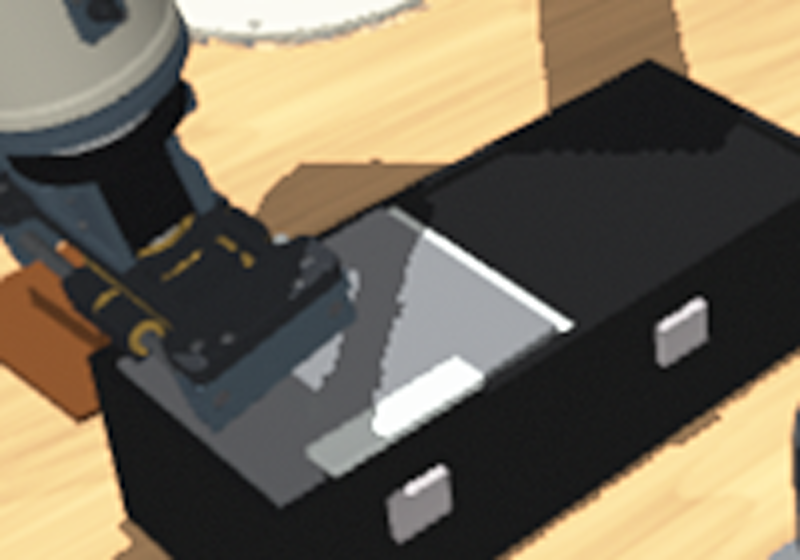

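Call:
{"fn": "carry_out", "kwargs": {"moves": [[[0,0.0004,0.0015],[0,0,0],255],[[0,0,0],[0,0,0],255]]}}

```text
clock: 4.15
ee_pos: [0.5373, -0.3596, 0.1043]
tool_rot: [-2.929, -0.075, 0.011]
contact_force: [0.0, 0.1, -0.0]
finger_gap: 0.001
```

Call:
{"fn": "carry_out", "kwargs": {"moves": [[[0,0.0004,0.0015],[0,0,0],255],[[0,0,0],[0,0,0],255]]}}

```text
clock: 4.35
ee_pos: [0.5374, -0.3598, 0.103]
tool_rot: [-2.93, -0.075, 0.011]
contact_force: [-2.1, 1.4, 3.5]
finger_gap: 0.007
```

Run:
```python
from cell import arm
from h import *
import cv2
st(arm)
cv2.imwrite('pics/w3.png',arm.capture('wrist'));cv2.imwrite('pics/s3.png',cv2.resize(arm.capture('scene')[190:330,110:310],None,fx=4,fy=4,interpolation=cv2.INTER_CUBIC))
```

```text
t 4.35 tcp [ 0.5374 -0.3598  0.103 ] incase mm [   1.4329 -158.9648  103.0057] F [-2.0584  1.4231  3.493 ] gap 0.006806655760088471
yaw 2.943619371499758 z [-0.0126  0.2091 -0.9778]
```

View pics/s3.png

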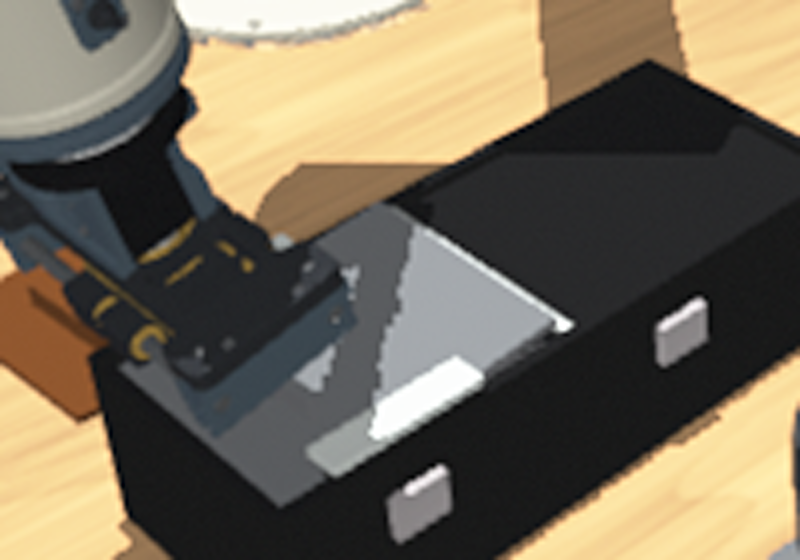

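View pics/w3.png

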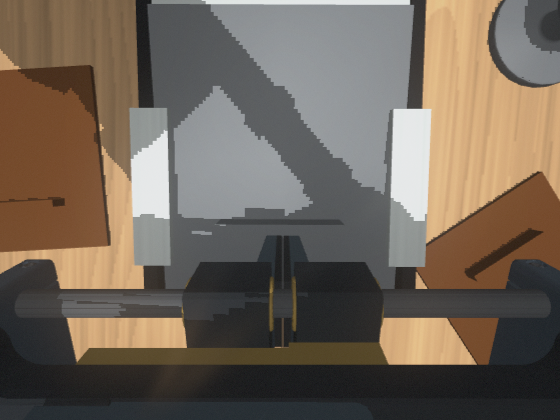

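The front end is rising: the lip is now mostly hidden behind the lid's front edge, at (420,225)-(565,325) in the crop. I'll press a little more, then push forward.

Call:
{"fn": "carry_out", "kwargs": {"moves": [[[0,0.0004,0.0015],[0,0,0],255],[[0,-0.003,0.0008],[0,0,0],255],[[0,-0.002,0.0004],[0,0,0],255]]}}

```text
clock: 4.75
ee_pos: [0.5378, -0.3566, 0.1033]
tool_rot: [-2.934, -0.075, 0.007]
contact_force: [-0.2, -2.0, -0.2]
finger_gap: 0.005
```

Run:
```python
from cell import arm
from h import *
import cv2
st(arm)
cv2.imwrite('pics/s4.png',cv2.resize(arm.capture('scene')[190:330,110:310],None,fx=4,fy=4,interpolation=cv2.INTER_CUBIC))
```

```text
t 4.75 tcp [ 0.5378 -0.3566  0.1033] incase mm [   1.9714 -155.7867  103.2625] F [-0.1901 -2.0096 -0.2366] gap 0.004964924984348046
yaw 2.9214678617136998 z [-0.0102  0.2054 -0.9786]
```

View pics/s4.png

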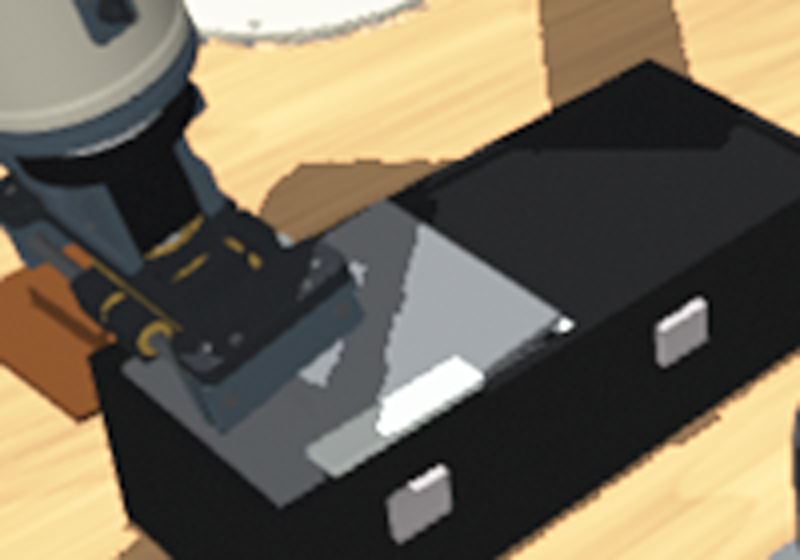

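Call:
{"fn": "carry_out", "kwargs": {"moves": [[[0,-0.003,0.0015],[0,0,0],255],[[0,-0.003,0.001],[0,0,0],255],[[0,-0.003,0.001],[0,0,0],255]]}}

```text
clock: 5.1
ee_pos: [0.5386, -0.3506, 0.1029]
tool_rot: [-2.941, -0.074, 0.002]
contact_force: [0.1, -6.2, 5.3]
finger_gap: 0.006
```

Run:
```python
from cell import arm
from h import *
import cv2
st(arm)
cv2.imwrite('pics/s5.png',cv2.resize(arm.capture('scene')[190:330,110:310],None,fx=4,fy=4,interpolation=cv2.INTER_CUBIC))
```

```text
t 5.1 tcp [ 0.5386 -0.3506  0.1029] incase mm [   3.0839 -149.882   102.9465] F [ 0.1437 -6.2264  5.299 ] gap 0.006416072354964549
yaw 2.8729194346804134 z [-0.0063  0.1984 -0.9801]
```

View pics/s5.png

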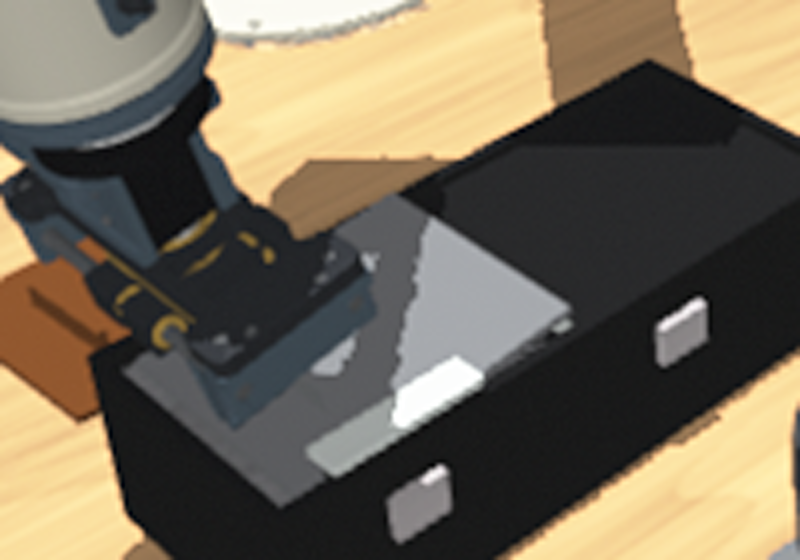

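The lid's front edge is now over the lip (lip end visible beneath at (565,325)). I'll continue forward.

Call:
{"fn": "carry_out", "kwargs": {"moves": [[[-0.001,-0.004,0.0005],[0,0,0],255],[[-0.001,-0.004,0.0],[0,0,0],255],[[-0.001,-0.004,0.0],[0,0,0],255]]}}

```text
clock: 5.45
ee_pos: [0.5358, -0.3396, 0.1049]
tool_rot: [-2.943, -0.074, -0.001]
contact_force: [-0.2, -2.9, 1.4]
finger_gap: 0.006
```

Run:
```python
from cell import arm
from h import *
import cv2
st(arm)
cv2.imwrite('pics/s6.png',cv2.resize(arm.capture('scene')[190:330,110:310],None,fx=4,fy=4,interpolation=cv2.INTER_CUBIC))
```

```text
t 5.45 tcp [ 0.5358 -0.3396  0.1049] incase mm [   0.7657 -138.7452  104.8743] F [-0.1589 -2.9156  1.3661] gap 0.0064867158368139876
yaw 2.840000730996807 z [-0.0043  0.1962 -0.9806]
```

View pics/s6.png

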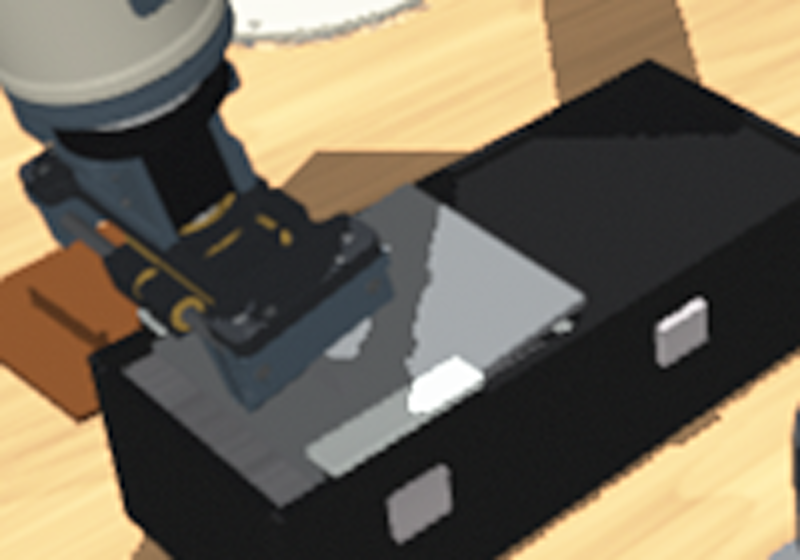

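Call:
{"fn": "carry_out", "kwargs": {"moves": [[[0,0.001,-0.01],[0,0,0],255],[[0,0,-0.002],[-4,0,0],255],[[0,0,0],[-4,0,0],255],[[0,0,0],[-4,0,0],255],[[0,0,0],[0,0,0],255]]}}

```text
clock: 6.0
ee_pos: [0.5346, -0.3419, 0.1182]
tool_rot: [3.126, 0.077, 0.006]
contact_force: [0.1, -0.1, -0.5]
finger_gap: 0.005
```

Run:
```python
from cell import arm
from h import *
import cv2
st(arm); plan(arm,case(0,-.10,.1145),down(CY,0),6,255)
cv2.imwrite('pics/s7.png',cv2.resize(arm.capture('scene')[190:330,110:310],None,fx=4,fy=4,interpolation=cv2.INTER_CUBIC))
```

```text
t 6.0 tcp [ 0.5346 -0.3419  0.1182] incase mm [  -0.4684 -140.9254  118.165 ] F [ 0.0821 -0.0604 -0.4781] gap 0.005089017162260084
yaw 2.8109415893057625 z [ 0.0039 -0.0143 -0.9999]
delta [-0.0016  0.0409 -0.0037] rot [ 0.8309 -0.1849 -0.0781]
[[[0.0001,-0.0068,0.0005],[0.14,-0.03,-0.01],255],[[0.0001,-0.0068,0.0005],[0.14,-0.03,-0.01],255],[[0.0001,-0.0068,0.0005],[0.14,-0.03,-0.01],255],[[0.0001,-0.0068,0.0006],[0.14,-0.03,-0.01],255],[[0.0001,-0.0068,0.0006],[0.14,-0.03,-0.01],255],[[0.0001,-0.0068,0.0006],[0.14,-0.03,-0.01],255]]
```

View pics/s7.png

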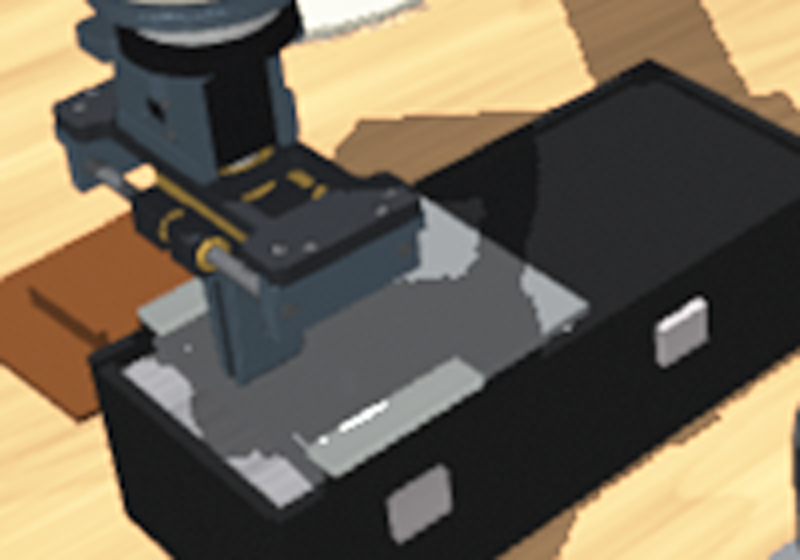

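The lid rests on the lip with its front edge at (585,305) in the crop, past the lip. I lower behind the ridge and push.

Call:
{"fn": "carry_out", "kwargs": {"moves": [[[0,0.002,0.005],[0,0,0],255],[[0,0,0.001],[0.4,0,0],255],[[0,-0.005,0],[0.4,0,0],255],[[0,-0.007,0],[0,0,0],255],[[0,-0.008,0],[0,0,0],255]]}}

```text
clock: 6.55
ee_pos: [0.5343, -0.3272, 0.1119]
tool_rot: [-3.135, -0.071, -0.007]
contact_force: [-0.1, -5.5, 5.1]
finger_gap: 0.005
```

Call:
{"fn": "carry_out", "kwargs": {"moves": [[[0,-0.01,0],[0,0,0],255],[[0,-0.01,0],[0,0,0],255],[[0,-0.01,0],[0,0,0],255]]}}

```text
clock: 6.85
ee_pos: [0.5336, -0.2964, 0.1131]
tool_rot: [-3.137, -0.07, -0.01]
contact_force: [0.6, -4.3, 2.1]
finger_gap: 0.002
```

Run:
```python
from cell import arm
from h import *
import cv2
st(arm)
cv2.imwrite('pics/s8.png',cv2.resize(arm.capture('scene')[190:330,110:310],None,fx=4,fy=4,interpolation=cv2.INTER_CUBIC))
```

```text
t 6.85 tcp [ 0.5336 -0.2964  0.1131] incase mm [  0.8339 -95.4611 113.1356] F [ 0.6189 -4.3283  2.0731] gap 0.0024296073906158507
yaw 2.560363564502334 z [ 0.0066  0.0035 -1.    ]
```

View pics/s8.png

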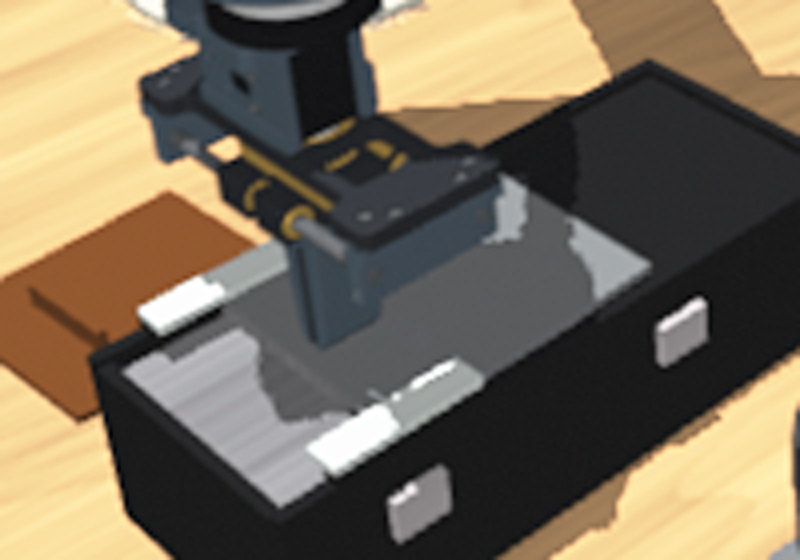

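Call:
{"fn": "carry_out", "kwargs": {"moves": [[[0,-0.012,-0.001],[0,0,0],255],[[0,-0.012,-0.001],[0,0,0],255],[[0,-0.012,-0.0005],[0,0,0],255],[[0,-0.012,0],[0,0,0],255],[[0,-0.012,0],[0,0,0],255]]}}

```text
clock: 7.4
ee_pos: [0.5296, -0.2294, 0.1155]
tool_rot: [-3.135, -0.071, -0.007]
contact_force: [-0.4, -0.8, -0.8]
finger_gap: 0.006
```

Run:
```python
from cell import arm
from h import *
import cv2
st(arm)
cv2.imwrite('pics/s9.png',cv2.resize(arm.capture('scene')[180:330,130:340],None,fx=3.8,fy=3.8,interpolation=cv2.INTER_CUBIC))
```

```text
t 7.4 tcp [ 0.5296 -0.2294  0.1155] incase mm [  0.1686 -28.3355 115.4671] F [-0.377  -0.7773 -0.836 ] gap 0.006172334435843534
yaw 2.60349295833407 z [ 0.0043  0.0063 -1.    ]
```

View pics/s9.png

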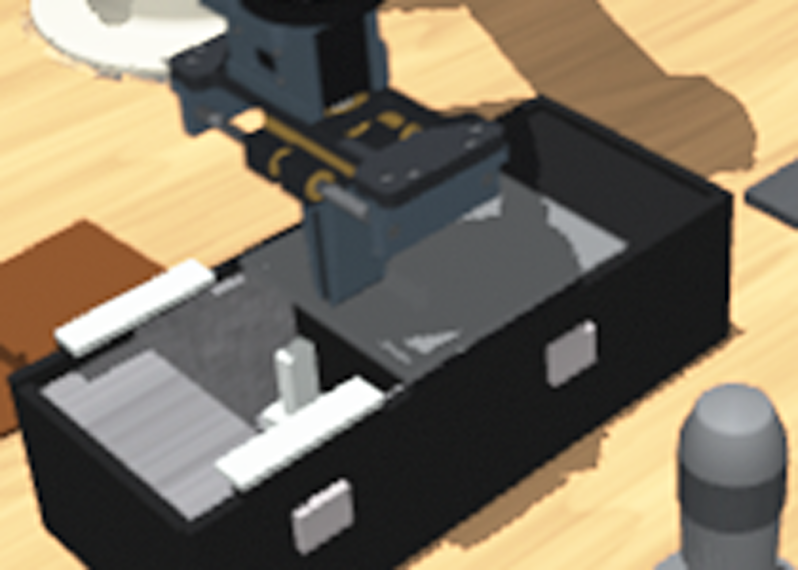

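Call:
{"fn": "carry_out", "kwargs": {"moves": [[[0,-0.012,0],[0,0,0],255],[[0,-0.012,0.0],[0,0,0],255],[[0,-0.012,0.0005],[0,0,0],255],[[0,-0.01,0.0005],[0,0,0],255],[[0,-0.003,0],[0,0,0],255],[[0,0.0,0],[0,0,0],255]]}}

```text
clock: 8.05
ee_pos: [0.5266, -0.1734, 0.1146]
tool_rot: [-3.133, -0.074, -0.005]
contact_force: [-0.1, -1.3, -0.1]
finger_gap: -0.001
```

Run:
```python
from cell import arm
from h import *
import cv2
st(arm)
cv2.imwrite('pics/s10.png',cv2.resize(arm.capture('scene')[180:330,130:340],None,fx=3.8,fy=3.8,interpolation=cv2.INTER_CUBIC))
```

```text
t 8.05 tcp [ 0.5266 -0.1734  0.1146] incase mm [  0.0333  27.7314 114.584 ] F [-0.1475 -1.3076 -0.0548] gap -0.0008365413624910136
yaw 2.713995373971082 z [ 0.0032  0.0074 -1.    ]
```

View pics/s10.png

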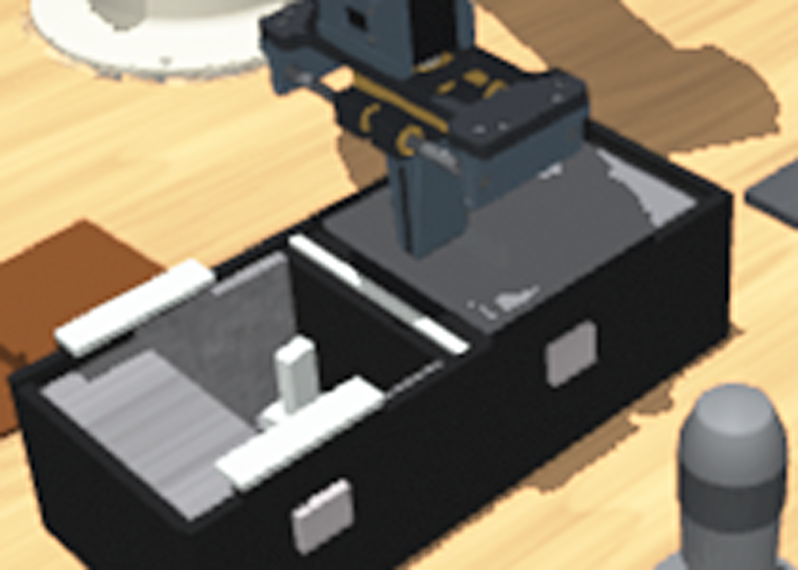

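Call:
{"fn": "carry_out", "kwargs": {"moves": [[[0,0.002,-0.02],[0,0,0],255],[[0,0.01,-0.03],[0,0,0],128],[[0,0.04,-0.035],[0,0,0],128],[[0,0.045,-0.01],[0,0,0],128],[[0,0.045,0],[0,0,0],128],[[0,0.02,0],[0,0,0],128],[[0,0,0],[0,0,0],128]]}}

```text
clock: 8.8
ee_pos: [0.5328, -0.3417, 0.21]
tool_rot: [-3.132, -0.074, -0.002]
contact_force: [-0.6, 0.4, -0.7]
finger_gap: 0.486
```

Run:
```python
from cell import arm
from h import *
import cv2
st(arm)
K=arm.calibration('wrist');im=arm.capture('wrist');cv2.imwrite('pics/w11.png',im);cv2.imwrite('pics/t11.png',arm.capture('top'));cv2.imwrite('pics/s11.png',arm.capture('scene'))
np.savez('w11.npz',R=K['R'],t=K['t'],mtx=K['mtx'])
for c in('wrist','scene'): 
  for t in ('hanger_mid','lid_mid','lid_ridge','lip_mid'):print(c,t,[(round(d['score'],2),np.round(d['at'],1).tolist()) for d in arm.tip_of(c,t)[:3]])
```

```text
t 8.8 tcp [ 0.5328 -0.3417  0.21  ] incase mm [  -2.3308 -140.6269  210.0103] F [-0.5555  0.4197 -0.7089] gap 0.48573306094581714
yaw 2.693261463422917 z [ 0.0013  0.0084 -1.    ]
wrist hanger_mid [(0.91, [126.8, 283.9])]
wrist lid_mid [(0.87, [148.4, 90.7]), (0.82, [236.6, 451.6])]
wrist lid_ridge [(0.85, [187.1, 86.5]), (0.78, [216.5, 446.5])]
wrist lip_mid [(0.86, [57.0, 285.6]), (0.2, [127.5, 281.9])]
scene hanger_mid []
scene lid_mid [(0.87, [415.2, 230.2]), (0.82, [265.1, 142.4]), (0.63, [237.0, 265.3])]
scene lid_ridge [(0.85, [387.6, 233.3]), (0.76, [235.3, 250.8]), (0.7, [266.3, 125.3])]
scene lip_mid [(0.93, [253.9, 227.7]), (0.2, [234.6, 248.5])]
```

View pics/w11.png

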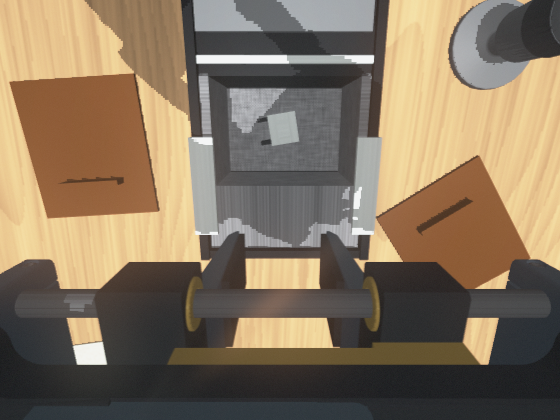

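View pics/s11.png

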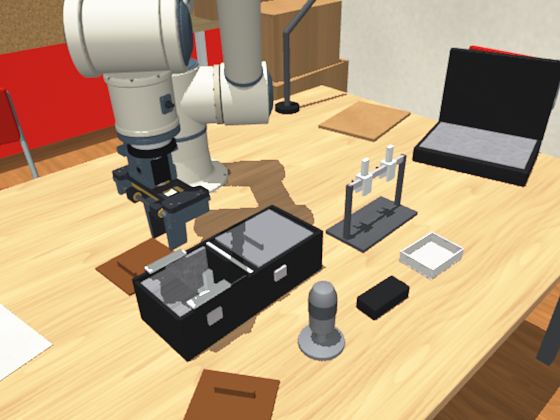

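View pics/t11.png

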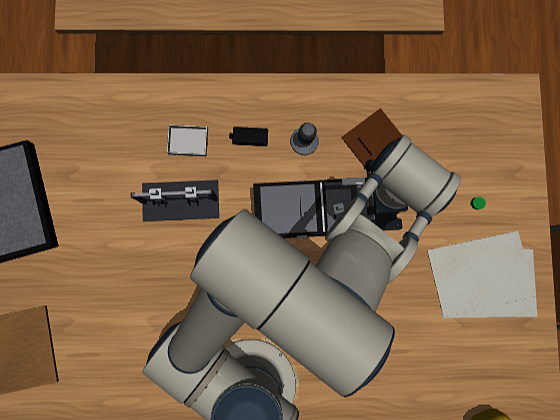

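The lid lies on the deck with the lip fully visible behind it. The hanger is in the bay at about (127,284) in the wrist view, with its jaws to the left (-x). I measure both.

Run:
```python
import cv2
w=cv2.imread('pics/w11.png'); cv2.imwrite('pics/w11c.png',cv2.resize(w[70:190,215:355],None,fx=5.5,fy=5,interpolation=cv2.INTER_CUBIC)) 
s=cv2.imread('pics/s11.png'); cv2.imwrite('pics/s11c.png',cv2.resize(s[200:320,130:330],None,fx=4,fy=4,interpolation=cv2.INTER_CUBIC))
t=cv2.imread('pics/t11.png'); cv2.imwrite('pics/t11c.png',cv2.resize(t[165:250,240:400],None,fx=5,fy=5,interpolation=cv2.INTER_CUBIC))
```

```text
(no output)
```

View pics/w11c.png

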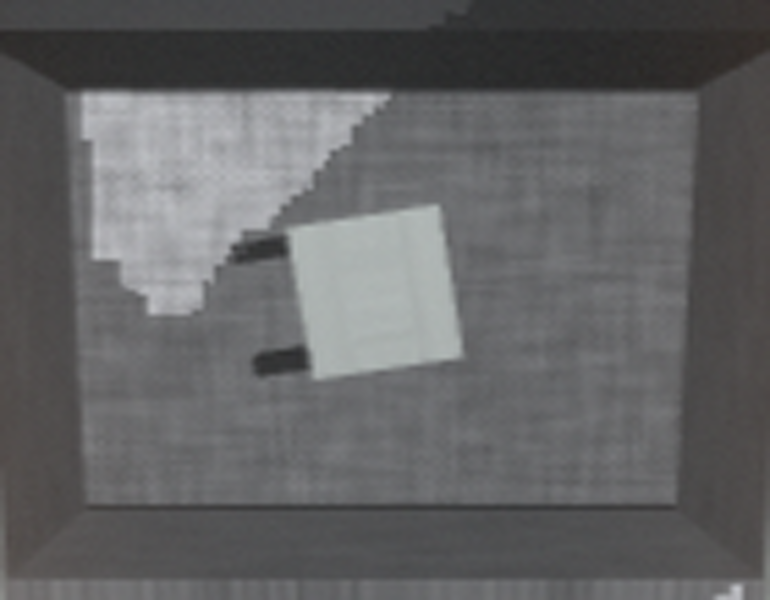

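View pics/s11c.png

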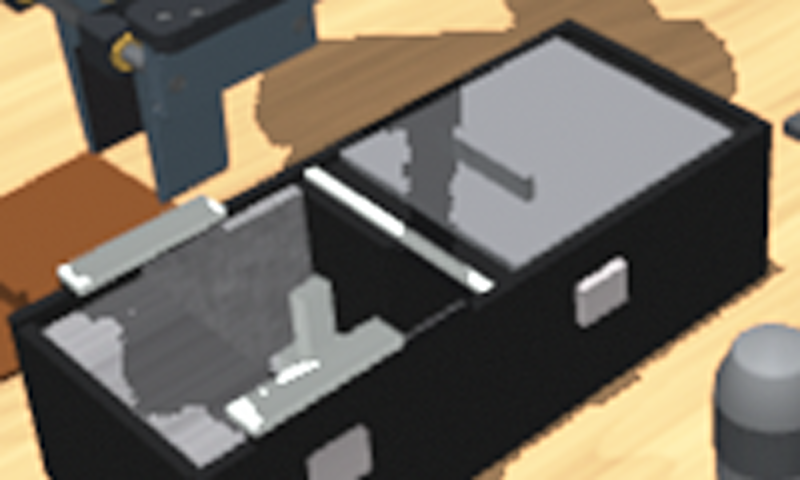

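View pics/t11c.png

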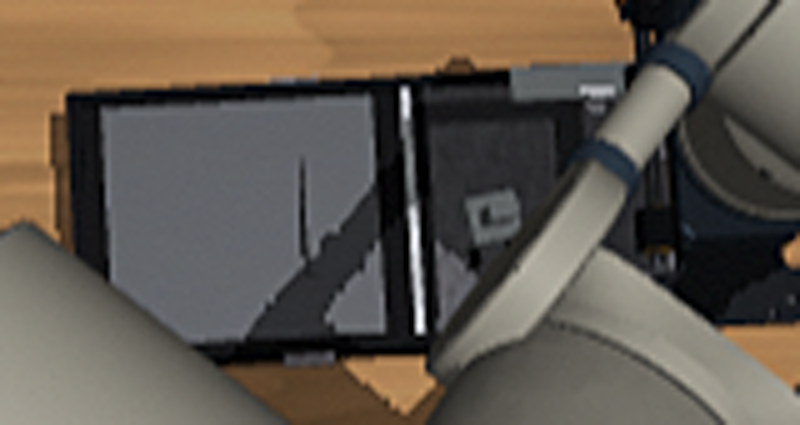

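Run:
```python
from cell import arm
from h import *
K=dict(np.load('w11.npz'));np.set_printoptions(precision=4,suppress=True)
P=[ray(K,(u/5.5+215-.4,v/5+70-.4),.056) for u,v in[(287,228),(440,205),(463,358),(313,380)]]
for p in P:print(p,incase(p)*1e3)
c=np.mean(P,0);print('c',c,incase(c)*1e3)
for a,b in((0,1),(3,2)):d=P[b]-P[a];print('xlen',np.linalg.norm(d),np.degrees(np.arctan2(d[1],d[0])))
for a,b in((3,0),(2,1)):d=P[b]-P[a];print('ylen',np.linalg.norm(d),np.degrees(np.arctan2(-d[0],d[1])))
# check lip in wrist: px (57.0 row,285.6)
print('lip',incase(ray(K,(285.6,57),.104))*1e3)
for px in ((342,152),(510,268),(565,38),(733,130)):print('lid',incase(ray(arm.calibration('scene'),(px[0]/4+130-.4,px[1]/4+200-.4),.105))*1e3)
T=arm.calibration('top')
for px in ((103,107),(372,95),(385,335)):print('lidtop',incase(ray(T,(px[0]/5+240-.4,px[1]/5+165-.4),.105))*1e3)
print('hanger tab top view',ray(T,(502/5+240-.4,213/5+165-.4),.096))
```

```text
[ 0.5136 -0.2581  0.056 ] [-17.238  -56.1959  56.    ]
[ 0.5409 -0.2524  0.056 ] [ 10.3341 -51.9259  56.    ]
[ 0.5469 -0.2818  0.056 ] [ 14.807  -81.5349  56.    ]
[ 0.5194 -0.2875  0.056 ] [-12.915  -85.8329  56.    ]
c [ 0.5302 -0.2699  0.056 ] [ -1.253  -68.8724  56.    ]
xlen 0.027900780675156382 11.690795900849274
xlen 0.02805325616012187 11.700688485242734
ylen 0.029950661730099186 11.186640188376984
ylen 0.02994486460232974 11.478290711169894
lip [  0.8971 -12.1383 104.    ]
lid [-69.2063   7.1258 105.    ]
lid [ 68.6919   2.5386 105.    ]
lid [-64.5624 169.3414 105.    ]
lid [ 69.2963 166.7155 105.    ]
lidtop [ 70.9227 164.7278 105.    ]
lidtop [ 69.5614   6.1082 105.    ]
lidtop [-72.2005   7.8644 105.    ]
hanger tab top view [ 0.5279 -0.2683  0.096 ]
```

Run:
```python
from cell import arm
from h import *
plan(arm,np.array([.530,-.2695,.13]),down(np.radians(11.5)),3,128)
```

```text
delta [-0.00311316  0.06863529 -0.08023069] rot [-0.51083543 -0.11105016 -8.61271761]
[[[0.0001,-0.0227,0.0269],[-0.17,-0.04,-2.87],128],[[0.0012,-0.0227,0.0269],[-0.17,-0.04,-2.87],128],[[0.0024,-0.0227,0.0268],[-0.17,-0.04,-2.87],128]]
```

Call:
{"fn": "carry_out", "kwargs": {"moves": [[[0,-0.023,0.024],[-0.2,0,-2.9],128],[[0.001,-0.023,0.024],[-0.2,0,-2.9],128],[[0.002,-0.023,0.024],[-0.2,0,-2.9],128],[[0,0,0],[0,0,0],128]]}}

```text
clock: 9.75
ee_pos: [0.5296, -0.2671, 0.1372]
tool_rot: [3.121, 0.325, 0.007]
contact_force: [-0.9, -0.3, 0.8]
finger_gap: 0.495
```

Run:
```python
from cell import arm
from h import *
import cv2
st(arm)
plan(arm,np.array([.530,-.2695,.11]),down(np.radians(11.5)),2,128)
cv2.imwrite('pics/w12.png',arm.capture('wrist'))
```

```text
t 9.75 tcp [ 0.5296 -0.2671  0.1372] incase mm [ -1.7201 -65.978  137.1975] F [-0.8646 -0.3129  0.7835] gap 0.49484479146773325
yaw 11.893381163705074 z [ 0.0046 -0.0037 -1.    ]
delta [ 0.0004 -0.0024 -0.0272] rot [ 0.2591 -0.2138  0.3929]
[[[-0.0001,0.0012,0.0136],[0.13,-0.11,0.2],128],[[-0.0001,0.0012,0.0136],[0.13,-0.11,0.2],128]]
```

View pics/w12.png

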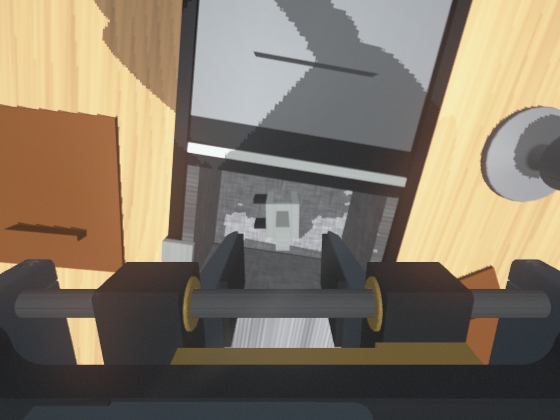

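The tab (col 283) is centred between the fingers and square to them. I descend now.

Call:
{"fn": "carry_out", "kwargs": {"moves": [[[0,0.001,0.018],[0.1,-0.1,0.2],128],[[0,0.001,0.018],[0.1,-0.1,0.2],128],[[0,0,0.018],[0,0,0],128],[[0,0,0.015],[0,0,0],128],[[0,0,0],[0,0,0],128]]}}

```text
clock: 10.3
ee_pos: [0.5357, -0.2761, 0.0724]
tool_rot: [3.118, 0.304, 0.015]
contact_force: [0.7, 0.1, 0.8]
finger_gap: 0.501
```

Run:
```python
from cell import arm
from h import *
st(arm)
```

```text
t 10.3 tcp [ 0.5357 -0.2761  0.0724] incase mm [  3.874  -75.2964  72.4194] F [0.6516 0.0722 0.824 ] gap 0.500595046247399
yaw 11.143908911137602 z [ 0.0104 -0.0082 -0.9999]
```

Run:
```python
from cell import arm
from h import *
plan(arm,np.array([.530,-.2695,.064]),down(np.radians(11.5)),2,128)
```

```text
delta [-0.00566246  0.00660557 -0.00841935] rot [ 0.57908892 -0.48968275 -0.35856308]
[[[-0.0022,-0.0038,0.0042],[0.29,-0.24,-0.18],128],[[-0.0021,-0.0038,0.0042],[0.29,-0.24,-0.18],128]]
```

Call:
{"fn": "carry_out", "kwargs": {"moves": [[[-0.002,-0.004,0.004],[0.3,-0.2,-0.2],128],[[-0.002,-0.004,0.004],[0.3,-0.2,-0.2],128],[[0,0,0],[0,0,0],128]]}}

```text
clock: 10.6
ee_pos: [0.5312, -0.2703, 0.0664]
tool_rot: [3.125, 0.314, 0.006]
contact_force: [0.4, -0.4, -0.6]
finger_gap: 0.499
```

Run:
```python
from cell import arm
from h import *
import cv2
st(arm)
plan(arm,np.array([.530,-.2695,.064]),down(np.radians(11.5)),1,128)
cv2.imwrite('pics/w13.png',arm.capture('wrist'))
```

```text
t 10.6 tcp [ 0.5312 -0.2703  0.0664] incase mm [ -0.2767 -69.2756  66.363 ] F [ 0.4123 -0.4274 -0.6102] gap 0.4987891766603044
yaw 11.488402000686953 z [ 0.0037 -0.0006 -1.    ]
delta [-0.0012  0.0008 -0.0024] rot [ 0.073  -0.2004 -0.0117]
[[[-0.001,-0.001,0.0024],[0.07,-0.2,-0.01],128]]
```

View pics/w13.png

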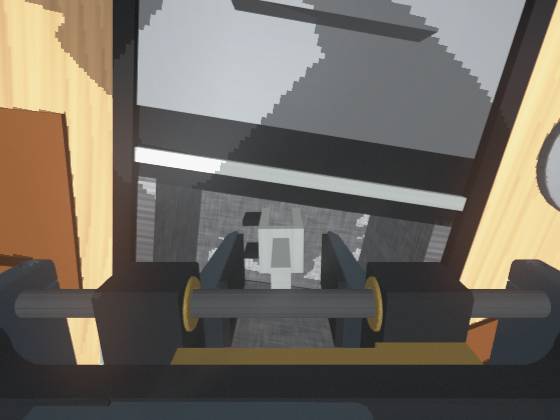

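Tab at cols 270–292, centred between the fingers. I close on it.

Call:
{"fn": "carry_out", "kwargs": {"moves": [[[-0.001,-0.001,0.002],[0,-0.2,0],128],[[0,0,0],[0,0,0],160],[[0,0,0],[0,0,0],200],[[0,0,0],[0,0,0],255],[[0,0,0],[0,0,0],255],[[0,0,0],[0,0,0],255]]}}

```text
clock: 11.25
ee_pos: [0.531, -0.2701, 0.0658]
tool_rot: [3.123, 0.314, 0.003]
contact_force: [0.3, -0.2, -0.9]
finger_gap: 0.111
```

Run:
```python
from cell import arm
from h import *
st(arm)
```

```text
t 11.25 tcp [ 0.531  -0.2701  0.0658] incase mm [ -0.5019 -69.0613  65.7824] F [ 0.3044 -0.2037 -0.8849] gap 0.1106256541687916
yaw 11.485812058977428 z [ 0.0023 -0.003  -1.    ]
```

Call:
{"fn": "carry_out", "kwargs": {"moves": [[[0,0,-0.015],[0,0,0],255],[[0,0,-0.03],[0,0,0],255],[[0,0,-0.04],[0,0,0],255],[[0,0,-0.04],[0,0,0],255],[[0,0,-0.04],[0,0,0],255],[[0,0,-0.035],[0,0,0],255],[[0,0,-0.015],[0,0,0],255],[[0,0,0],[0,0,0],255]]}}

```text
clock: 12.05
ee_pos: [0.5292, -0.2688, 0.2879]
tool_rot: [3.125, 0.314, -0.002]
contact_force: [-0.8, 0.1, -1.8]
finger_gap: 0.107
```

Run:
```python
from cell import arm
from h import *
import cv2
st(arm)
plan(arm,np.array([.563,.16,.305]),down(.038),11,255)
cv2.imwrite('pics/s14.png',arm.capture('scene'))
```

```text
t 12.05 tcp [ 0.5292 -0.2688  0.2879] incase mm [ -2.185  -67.6395 287.8943] F [-0.7731  0.0974 -1.8257] gap 0.1066212583098081
yaw 11.474085852551159 z [-0.0012 -0.0006 -1.    ]
delta [0.0338 0.4288 0.0171] rot [0.024  0.0747 9.2969]
[[[0.0108,-0.0376,-0.0016],[0.0,0.01,0.85],255],[[0.0102,-0.0377,-0.0016],[0.0,0.01,0.85],255],[[0.0096,-0.0379,-0.0016],[0.0,0.01,0.85],255],[[0.0091,-0.038,-0.0016],[0.0,0.01,0.85],255],[[0.0085,-0.0382,-0.0016],[0.0,0.01,0.85],255],[[0.008,-0.0383,-0.0016],[0.0,0.01,0.85],255],[[0.0074,-0.0384,-0.0016],[0.0,0.01,0.85],255],[[0.0068,-0.0385,-0.0016],[0.0,0.01,0.85],255],[[0.0063,-0.0386,-0.0016],[0.0,0.01,0.85],255],[[0.0057,-0.0387,-0.0016],[0.0,0.01,0.85],255],[[0.0051,-0.0388,-0.0016],[0.0,0.01,0.85],255]]
```

View pics/s14.png

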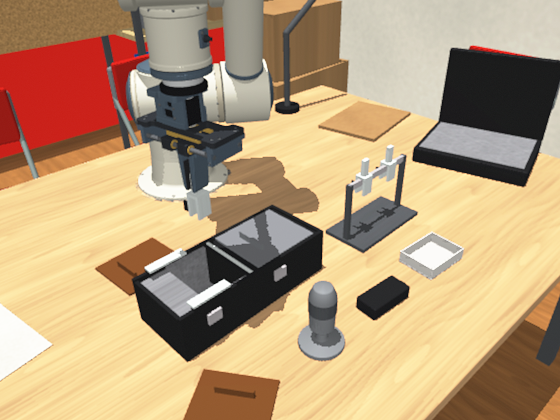

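The hanger is held upright, clear of the case, at (200,200). Carrying it over to the rack.

Call:
{"fn": "carry_out", "kwargs": {"moves": [[[0.01,-0.025,-0.006],[0,0,0.8],255],[[0.01,-0.036,-0.006],[0,0,0.8],255],[[0.01,-0.036,-0.004],[0,0,0.8],255],[[0.009,-0.036,-0.002],[0,0,0.8],255],[[0.008,-0.036,0],[0,0,0.8],255],[[0.008,-0.036,0],[0,0,0.8],255],[[0.007,-0.036,0],[0,0,0.8],255],[[0.007,-0.036,0],[0,0,0.8],255],[[0.006,-0.036,0],[0,0,0.8],255],[[0.006,-0.03,0],[0,0,0.8],255],[[0.005,-0.015,0],[0,0,0.8],255],[[0,0,0],[0,0,0],255]]}}

```text
clock: 13.3
ee_pos: [0.5608, 0.1124, 0.2838]
tool_rot: [-3.135, -0.059, 0.049]
contact_force: [-0.1, -0.0, -1.4]
finger_gap: 0.105
```

Run:
```python
from cell import arm
from h import *
st(arm)
plan(arm,np.array([.5633,.211,.29]),down(.038),4,255)
```

```text
t 13.3 tcp [0.5608 0.1124 0.2838] incase mm [ 48.5482 311.4997 283.7784] F [-0.072  -0.017  -1.4201] gap 0.10537657781920848
yaw 2.153924231513441 z [-0.0314  0.0049 -0.9995]
delta [0.0025 0.0986 0.0062] rot [-0.3464  1.787  -0.0287]
[[[0.0015,-0.0246,-0.0015],[-0.09,0.45,-0.01],255],[[0.0015,-0.0246,-0.0015],[-0.09,0.45,-0.01],255],[[0.0015,-0.0246,-0.0015],[-0.09,0.45,-0.01],255],[[0.0015,-0.0246,-0.0015],[-0.09,0.45,-0.01],255]]
```

Call:
{"fn": "carry_out", "kwargs": {"moves": [[[0.001,-0.012,-0.006],[0,0.4,0],255],[[0.002,-0.024,-0.003],[0,0.4,0],255],[[0.002,-0.024,0],[-0.2,0.5,0],255],[[0.002,-0.02,0],[-0.2,0.5,0],255],[[0,-0.01,0],[0,0,0],255],[[0,0,0],[0,0,0],255]]}}

```text
clock: 13.9
ee_pos: [0.5632, 0.2035, 0.2901]
tool_rot: [3.139, 0.055, -0.006]
contact_force: [0.3, -0.1, -1.8]
finger_gap: 0.106
```

Run:
```python
from cell import arm
from h import *
import cv2
st(arm)
plan(arm,np.array([.5633,.211,.26]),down(.038),2,255)
K=arm.calibration('wrist');np.savez('w15.npz',R=K['R'],t=K['t'],mtx=K['mtx'])
cv2.imwrite('pics/w15.png',arm.capture('wrist'));cv2.imwrite('pics/t15.png',arm.capture('top'))
s=arm.capture('scene');cv2.imwrite('pics/s15.png',cv2.resize(s[90:250,320:440],None,fx=5,fy=3.75*5/3.75*0.75,interpolation=cv2.INTER_CUBIC));cv2.imwrite('pics/s15f.png',s)
```

```text
t 13.9 tcp [0.5632 0.2035 0.2901] incase mm [ 55.5143 402.3052 290.1024] F [ 0.2625 -0.0514 -1.7745] gap 0.10646461506581521
yaw 1.9944084781103875 z [-0.0041 -0.0023 -1.    ]
delta [ 0.0001  0.0075 -0.0301] rot [ 0.1216  0.2376 -0.1826]
[[[0.0003,-0.0038,0.015],[0.06,0.12,-0.09],255],[[0.0002,-0.0038,0.015],[0.06,0.12,-0.09],255]]
```

View pics/w15.png

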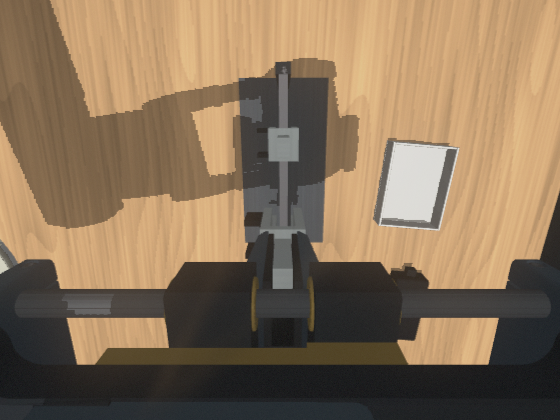

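View pics/s15f.png

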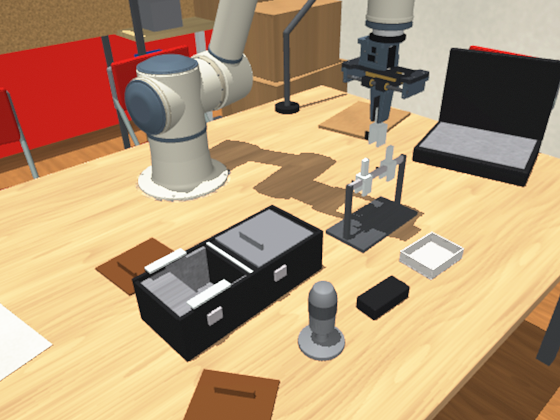

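View pics/t15.png

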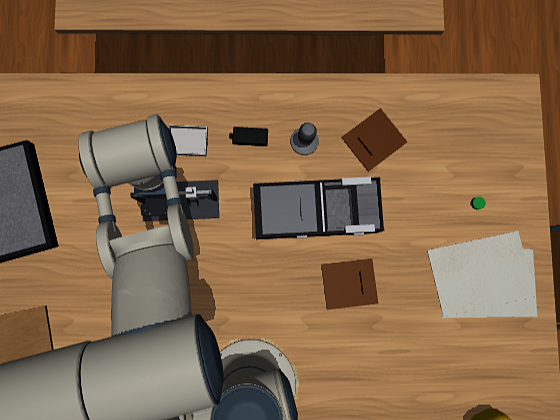

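Run:
```python
import cv2
w=cv2.imread('pics/w15.png'); cv2.imwrite('pics/w15c.png',cv2.resize(w[60:310,230:340],None,fx=5,fy=2.4,interpolation=cv2.INTER_CUBIC)) 
s=cv2.imread('pics/s15f.png'); cv2.imwrite('pics/s15c.png',cv2.resize(s[60:240,320:440],None,fx=3.3,fy=3.3,interpolation=cv2.INTER_CUBIC))
```

```text
(no output)
```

View pics/w15c.png

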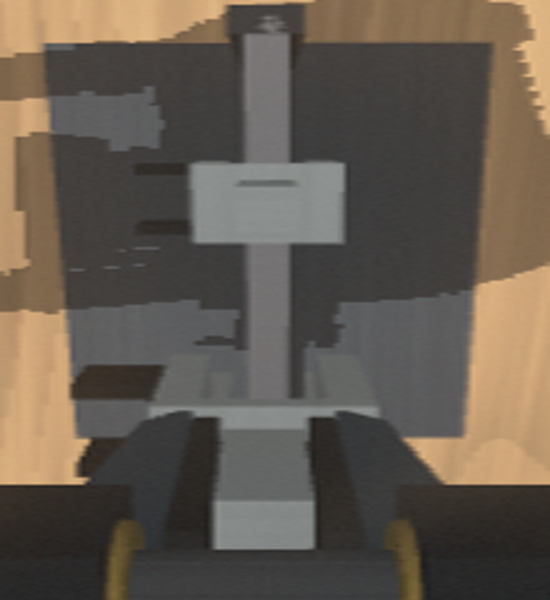

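View pics/s15c.png

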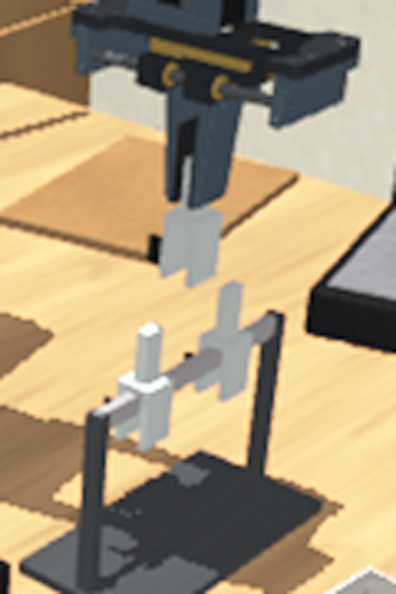

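Run:
```python
from cell import arm
from h import *
K=dict(np.load('w15.npz'));np.set_printoptions(precision=4,suppress=True)
f=lambda u,v,z:ray(K,(u/5+230-.4,v/2.4+60-.3),z)
print('bar',f(268,300,.16),f(269,100,.16)); print('a near/far edges',f(267.5,243,.164),f(267.5,163,.164))
# held roof top: TCP z .2901 -> mid .2763, roof top .2803; far (+y) edge row ~ 403
print('held far roof edge',f(264,403,.2803), 'roof xs',f(150,405,.2803),f(378,405,.2803))
```

```text
bar [0.5629 0.2212 0.16  ] [0.5603 0.298  0.16  ]
a near/far edges [0.562  0.2448 0.164 ] [0.5609 0.2752 0.164 ]
held far roof edge [0.5627 0.2198 0.2803] roof xs [0.5488 0.2187 0.2803] [0.5766 0.2198 0.2803]
```

Call:
{"fn": "carry_out", "kwargs": {"moves": [[[0,-0.003,0.012],[0,0.1,0],255],[[0,-0.003,0.014],[0,0.1,0],255],[[0,0,0.014],[0,0,0],255],[[0,0,0.01],[0,0,0],255],[[0,0,0],[0,0,0],255],[[0,0,0],[0,0,0],255]]}}

```text
clock: 14.65
ee_pos: [0.5632, 0.2044, 0.2357]
tool_rot: [3.138, 0.045, -0.002]
contact_force: [0.4, 0.6, -1.2]
finger_gap: 0.109
```

Run:
```python
from cell import arm
from h import *
st(arm)
plan(arm,np.array([.5635,.210,.222]),down(.038),2,255)
```

```text
t 14.65 tcp [0.5632 0.2044 0.2357] incase mm [ 55.5478 403.2197 235.7492] F [ 0.3624  0.5914 -1.2494] gap 0.10877489554505201
yaw 1.647716256070663 z [-0.0013 -0.0032 -1.    ]
delta [ 0.0003  0.0056 -0.0137] rot [ 0.1803  0.0819 -0.5294]
[[[0.0003,-0.0028,0.0069],[0.09,0.04,-0.26],255],[[0.0003,-0.0028,0.0069],[0.09,0.04,-0.26],255]]
```

Call:
{"fn": "carry_out", "kwargs": {"moves": [[[0,-0.003,0.005],[0.1,0.1,-0.3],255],[[0,-0.003,0.006],[0.1,0,-0.3],255],[[0,-0.001,0],[0,0,0],255],[[0,0,0],[0,0,0],255]]}}

```text
clock: 15.05
ee_pos: [0.5636, 0.2121, 0.225]
tool_rot: [-3.14, -0.063, -0.004]
contact_force: [-0.2, -0.6, -0.2]
finger_gap: 0.112
```

Run:
```python
from cell import arm
from h import *
import cv2
st(arm)
plan(arm,np.array([.5635,.210,.205]),down(.038),3,255)
w=arm.capture('wrist');cv2.imwrite('pics/w16c.png',cv2.resize(w[60:310,200:370],None,fx=4,fy=2.4,interpolation=cv2.INTER_CUBIC)) 
s=arm.capture('scene'); cv2.imwrite('pics/s16c.png',cv2.resize(s[90:240,320:440],None,fx=4,fy=4,interpolation=cv2.INTER_CUBIC))
```

```text
t 15.05 tcp [0.5636 0.2121 0.225 ] incase mm [ 56.3965 410.858  224.9798] F [-0.2154 -0.5781 -0.1913] gap 0.11160394560597717
yaw 2.2926944009378265 z [ 0.0025  0.0013 -1.    ]
delta [-0.0001 -0.0021 -0.02  ] rot [-0.0678 -0.1452  0.1155]
[[[-0.0001,0.0007,0.0067],[-0.02,-0.05,0.04],255],[[-0.0001,0.0007,0.0067],[-0.02,-0.05,0.04],255],[[-0.0001,0.0007,0.0067],[-0.02,-0.05,0.04],255]]
```

View pics/w16c.png

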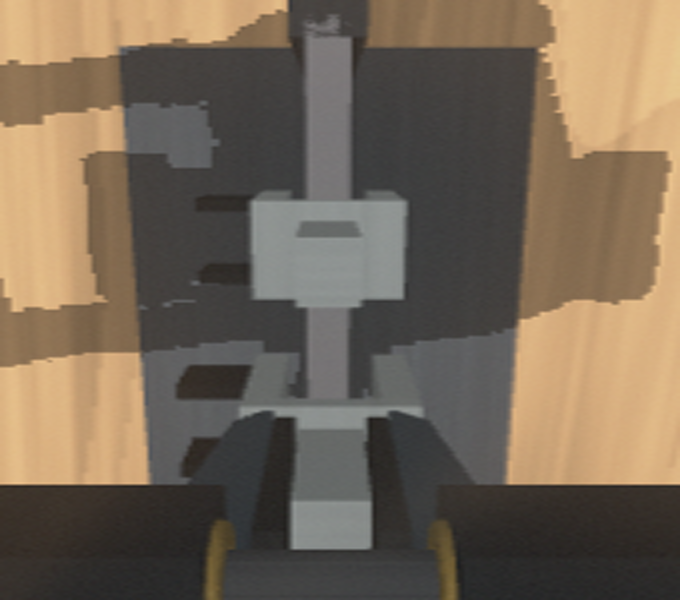

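View pics/s16c.png

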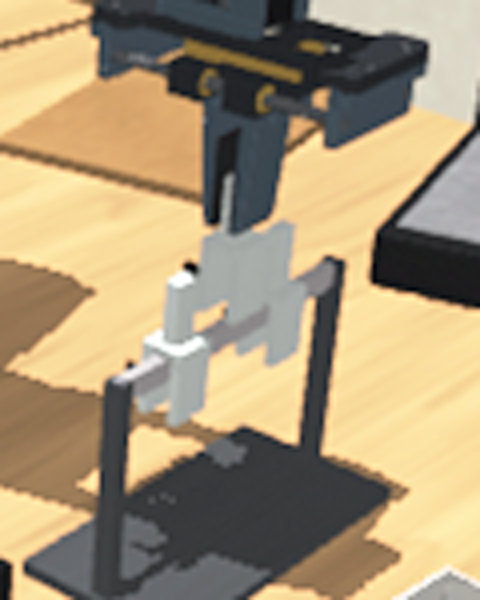

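The bar (cols 305–350 in the crop) runs centrally in the held hanger's slot, and hung_a is clear ahead. I lower in small steps.

Call:
{"fn": "carry_out", "kwargs": {"moves": [[[0,0.001,0.006],[0,0,0],255],[[0,0.001,0.007],[0,0,0],255],[[0,0,0.007],[0,0,0],255],[[0,0,0],[0,0,0],255]]}}

```text
clock: 15.55
ee_pos: [0.5638, 0.2096, 0.2034]
tool_rot: [-3.14, -0.062, -0.004]
contact_force: [0.1, -0.3, -2.0]
finger_gap: 0.108
```

Run:
```python
from cell import arm
from h import *
st(arm)
plan(arm,np.array([.5635,.210,.180]),down(.038),3,255)
```

```text
t 15.55 tcp [0.5638 0.2096 0.2034] incase mm [ 56.4179 408.3714 203.3817] F [ 0.0652 -0.2513 -1.999 ] gap 0.10818597082225856
yaw 2.276790878262154 z [ 0.0027  0.0012 -1.    ]
delta [-0.0003  0.0004 -0.0234] rot [-0.0617 -0.1578  0.0996]
[[[-0.0001,-0.0001,0.0078],[-0.02,-0.05,0.03],255],[[-0.0001,-0.0001,0.0078],[-0.02,-0.05,0.03],255],[[-0.0001,-0.0001,0.0078],[-0.02,-0.05,0.03],255]]
```

Call:
{"fn": "carry_out", "kwargs": {"moves": [[[0,0,0.006],[0,0,0],255],[[0,0,0.006],[0,0,0],255],[[0,0,0.006],[0,0,0],255],[[0,0,0.005],[0,0,0],255],[[0,0,0],[0,0,0],255]]}}

```text
clock: 16.05
ee_pos: [0.5637, 0.2096, 0.1779]
tool_rot: [-3.14, -0.062, -0.003]
contact_force: [-0.2, 0.6, -1.7]
finger_gap: 0.106
```

Call:
{"fn": "carry_out", "kwargs": {"moves": [[[0,0,0.002],[0,0,0],255],[[0,0,0.001],[0,0,0],255],[[0,0,0],[0,0,0],255]]}}

```text
clock: 16.35
ee_pos: [0.564, 0.2097, 0.176]
tool_rot: [-3.14, -0.062, -0.005]
contact_force: [0.1, -0.5, -1.4]
finger_gap: 0.109
```

Run:
```python
from cell import arm
from h import *
st(arm)
```

```text
t 16.35 tcp [0.564  0.2097 0.176 ] incase mm [ 56.6355 408.5017 175.9545] F [ 0.136  -0.5342 -1.3913] gap 0.1088710127081483
yaw 2.278685212496776 z [ 0.0032  0.0014 -1.    ]
```

Call:
{"fn": "carry_out", "kwargs": {"moves": [[[0,0,0.001],[0,0,0],255],[[0,0,0],[0,0,0],255]]}}

```text
clock: 16.55
ee_pos: [0.5644, 0.2099, 0.1759]
tool_rot: [-3.139, -0.063, -0.007]
contact_force: [0.6, -0.0, -1.4]
finger_gap: 0.106
```

Call:
{"fn": "carry_out", "kwargs": {"moves": [[[0,0,0.001],[0,0,0],255],[[0,0,0],[0,0,0],255]]}}

```text
clock: 16.75
ee_pos: [0.5646, 0.21, 0.1758]
tool_rot: [-3.139, -0.063, -0.009]
contact_force: [-0.6, -0.5, -1.2]
finger_gap: 0.109
```

Run:
```python
from cell import arm
from h import *
import cv2
st(arm)
s=arm.capture('scene'); cv2.imwrite('pics/s17c.png',cv2.resize(s[90:240,320:440],None,fx=4,fy=4,interpolation=cv2.INTER_CUBIC))
```

```text
t 16.75 tcp [0.5646 0.21   0.1758] incase mm [ 57.2704 408.7333 175.8106] F [-0.6003 -0.5013 -1.2393] gap 0.1085323583149391
yaw 2.2862850882787917 z [ 0.0058  0.0021 -1.    ]
```

View pics/s17c.png

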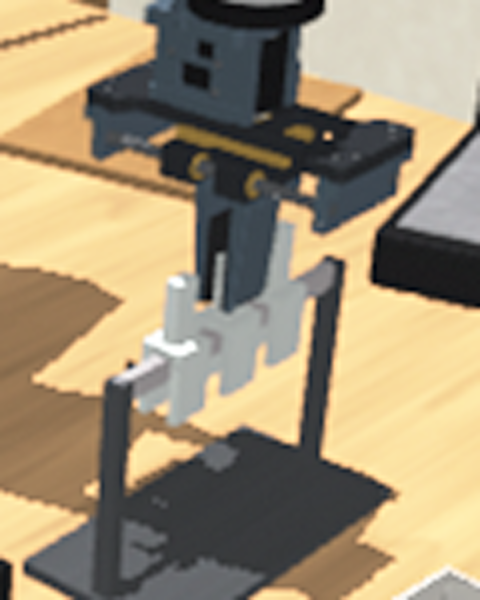

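Height stopped at 0.1758, the value predicted for home, and the hanger lines up with its neighbours. Releasing.

Call:
{"fn": "carry_out", "kwargs": {"moves": [[[0,0,0],[0,0,0],210],[[0,0,0],[0,0,0],180],[[0,0,0],[0,0,0],150],[[0,0,0],[0,0,0],128],[[0,0,0],[0,0,0],128]]}}

```text
clock: 17.3
ee_pos: [0.5648, 0.21, 0.1752]
tool_rot: [-3.139, -0.063, -0.009]
contact_force: [-0.0, -1.0, -0.5]
finger_gap: 0.483
```

Run:
```python
from cell import arm
from h import *
import cv2
st(arm)
s=arm.capture('scene'); cv2.imwrite('pics/s18c.png',cv2.resize(s[90:240,320:440],None,fx=4,fy=4,interpolation=cv2.INTER_CUBIC))
w=arm.capture('wrist');cv2.imwrite('pics/w18c.png',cv2.resize(w[60:310,200:370],None,fx=4,fy=2.4,interpolation=cv2.INTER_CUBIC))
```

```text
t 17.3 tcp [0.5648 0.21   0.1752] incase mm [ 57.5148 408.7442 175.2347] F [-0.0144 -1.0059 -0.5019] gap 0.48301471916102423
yaw 2.2834566878593843 z [ 0.0058  0.0021 -1.    ]
```

View pics/s18c.png

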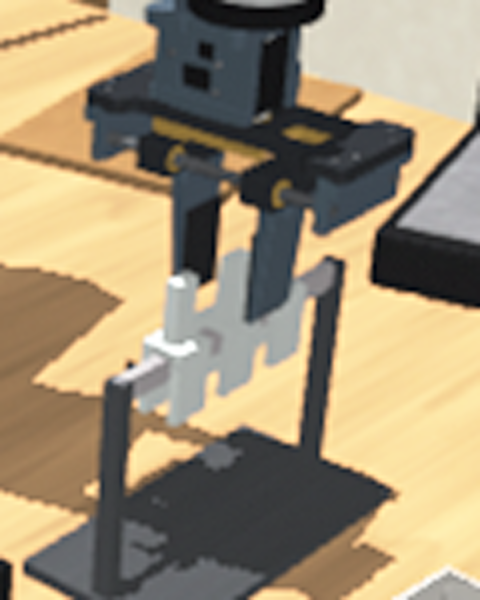

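View pics/w18c.png

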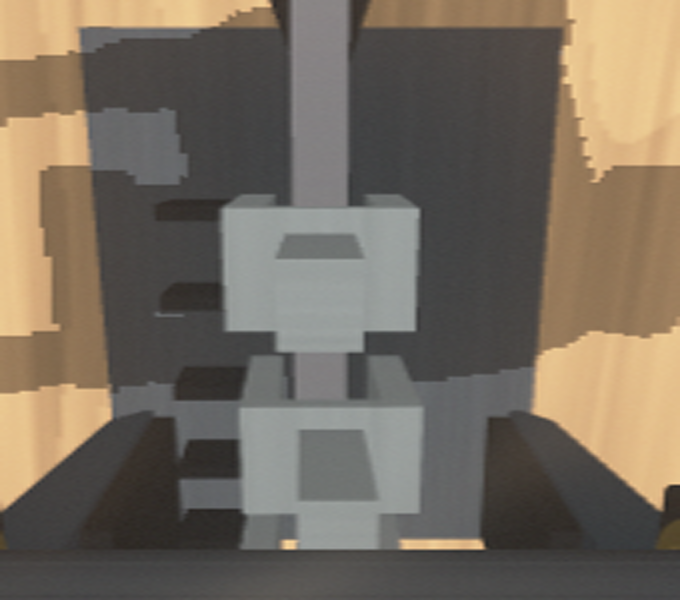

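It hangs upright, and the fingers are clear of it on both sides. Retreating straight up.

Call:
{"fn": "carry_out", "kwargs": {"moves": [[[0,0,-0.01],[0,0,0],128],[[0,0,-0.02],[0,0,0],128],[[0,0,-0.03],[0,0,0],128],[[0,0,-0.04],[0,0,0],128],[[0,0,-0.03],[0,0,0],128],[[0,0.02,-0.02],[0,0,0],128],[[0,0.03,-0.01],[0,0,0],128],[[0,0.02,0],[0,0,0],128],[[0,0,0],[0,0,0],128]]}}

```text
clock: 18.3
ee_pos: [0.5661, 0.138, 0.3484]
tool_rot: [-3.139, -0.066, -0.015]
contact_force: [-0.2, 0.1, 0.1]
finger_gap: 0.498
```

Run:
```python
from cell import arm
from h import *
import cv2
st(arm)
K=arm.calibration('wrist');np.savez('w19.npz',R=K['R'],t=K['t'],mtx=K['mtx'])
w=arm.capture('wrist');cv2.imwrite('pics/w19.png',w)
s=arm.capture('scene'); cv2.imwrite('pics/s19.png',s);cv2.imwrite('pics/s19c.png',cv2.resize(s[140:240,320:430],None,fx=5,fy=5,interpolation=cv2.INTER_CUBIC))
cv2.imwrite('pics/s19d.png',cv2.resize(s[200:320,130:330],None,fx=4,fy=4,interpolation=cv2.INTER_CUBIC))
```

```text
t 18.3 tcp [0.5661 0.138  0.3484] incase mm [ 55.1688 336.7889 348.4183] F [-0.1923  0.1008  0.0855] gap 0.4983384343942229
yaw 2.392204057800876 z [ 0.0097  0.0022 -1.    ]
```

View pics/w19.png

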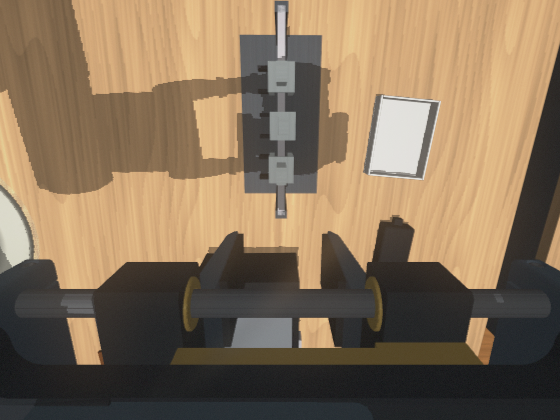

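View pics/s19c.png

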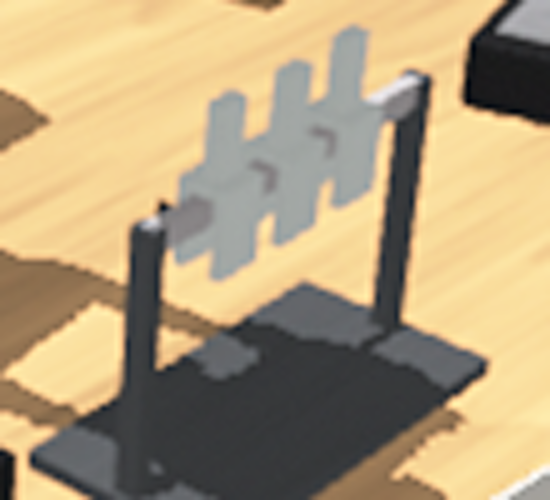

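View pics/s19d.png

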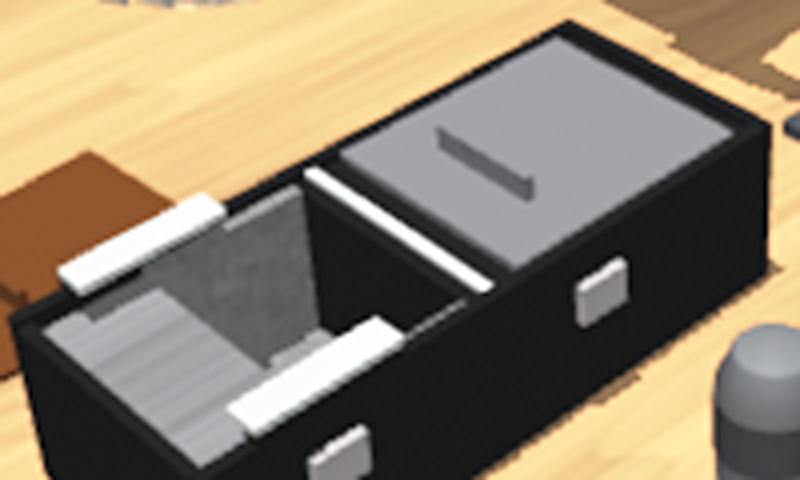

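Run:
```python
from cell import arm
from h import *
np.set_printoptions(precision=4,suppress=True)
S=arm.calibration('scene')
for n,p in(('b',(228,97)),('mine',(294,67)),('a',(350,33))):print(n,ray(S,(p[0]/5+319.6,p[1]/5+139.6),.206))
W=dict(np.load('w19.npz'))
for n,p in(('a',(281,77)),('mine',(283,126)),('b',(281,170))):print(n,ray(W,p,.164))
arm.hand_in(); print(arm.observe()['clock'])
```

```text
b [0.5652 0.1625 0.206 ]
mine [0.5665 0.2095 0.206 ]
a [0.5617 0.259  0.206 ]
a [0.5614 0.26   0.164 ]
mine [0.5656 0.2105 0.164 ]
b [0.5654 0.1621 0.164 ]
the job is handed in; nothing more can be done
the job is handed in; nothing more can be done
```

The lid is off and lies on the deck, and the clip hanger is on the bar between the two others. I handed the job in at about 18.4 s; it reports no verdict.

- **Lid:** I pressed behind the thumb ridge with a tilted, shut gripper to rock the front end over the lip. I then pushed on the ridge until the lid dropped onto the deck. Two camera views put its middle at about case y 86 mm. It looked flat, and the lip was fully visible behind it.
- **Hanger:** I gripped it by the tab, turned it from about 11.5° to the bar's 2.2°, lowered it until it seated, and let go. Measured afterwards, it is upright, about 2–3 mm off the bar's centre line and about 5 mm from the bar's middle along it. It came to rest at the height predicted for fully home.
- **Neighbours and bystanders:** The two neighbours measured the same as at the start, to within about 1 mm. The tray, mic and adapter looked undisturbed; I did not measure them. The gripper was well clear above the rack.
- **Disagreements:** The arm drifted about 10 mm sideways on the way down to the hanger, and I corrected that before gripping. The scene camera never reported `hanger_mid`, so I measured the hanger from the wrist and top pictures.

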